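Find the heavy side of a vibrator rotor and hold it down

ROBOT

A 6-joint arm with a two-finger parallel gripper is mounted at the origin on a cart in front of the work surface, level with it; the furniture and walls round the work are solid. World frame = base frame: x ahead of the robot, y to its left, z up, the work surface at z = 0. Lengths are in m, angles in rad, forces in N, time in s.
With the tool pointing down it reaches from about 0.25 to 0.725 m from the base axis. Payload 4 kg.
Tool frame: the origin (TCP) lies between the finger pads; the fingertips stand 11 mm ahead of it and the grasp point (between the pads) lies 8 mm behind it (bot.tip_extent is the distance from the TCP to the fingertips, in m); z points along the fingers, y is the line along which they close (so a half turn about z gives the same grasp; the last joint's range is limited). The gripper opens to 85 mm and grips with 20 to 120 N. Pads are 22 mm wide; open, the fingers measure 114 mm over their backs; the gripper's body (76 mm by 85 mm) begins 54 mm behind the grasp point. The pads swing forward as they close: fully open they stand 13 mm farther back than shut.
Start: joints at [-1.278, 0.241, 0.005, 1.335, 0, 1.571], TCP at [0.144, -0.479, 0.217] pointing down, gripper open.
Joint ranges: [-2.72, 2.72], [-1.05, 1.87], [-1.09, 1.28], [-1.99, 2.15], [-1.42, 1.44], [-3.14, 3.14]. Speed limits (rad/s): [2.79, 2.79, 3.14, 3.14, 3.14, 3.14].

INTERFACE

Orientations are given as a unit quaternion [x, y, z, w].
In Python, from workcell import bot gives the robot as it stands. The module is installed in compiled form; this text tells all that it offers.
- The arm moves only by the tool drive_tool, never from a script. Its argument "rows" is a list of rows, each an object of numbers: "dx", "dy", "dz": the shift along the tool's x, y, z in units of 50 mm (1.0 is 50 mm); "wx", "wy", "wz": the turn, a rotation vector about the tool's x, y, z in units of 5 degrees (1.0 is 5 degrees); "hand": the finger opening in mm, from 0 to 85.4. A call has 1 to 20 rows; each row is the pose to reach, as a shift and turn from the pose commanded when the call began, along the tool's axes at that moment; what a row does not reach only later rows make up. A row lasts 1/10 s, in which the tool goes at most 50 mm and 8.59 degrees, less where a joint would pass 70% of its speed; a pose out of reach is approached as far as the arm can. A call with a gripper value outside its range is refused whole. The fingers move at their own pace and stop on an object; the grip force is fixed at half the most. Time passes only in rows, so rows that repeat a pose let the fingers close. It gives the time, the measured TCP pose, the force, the opening and the grip force at its end, in the units of the state.
- bot.get_obs(): the state, without advancing time (a new reading comes with each control period).
- bot.camera(name): name is "side" or "top" or "wrist"; returns the picture (420x560x3 uint8, red, green, blue); there is no depth.
- bot.get_calibration(name): a dict with "vfov" (degrees; the focal length in pixels is half the picture's height over the tangent of half this angle, whatever the lens; pixels are square), "cx", "cy" (the principal point, pixels), "origin" and "rotation" of the camera in the world; the wrist camera has in their place "mount" (4x4, takes a point from camera to tool coordinates, whose origin is the TCP and whose axes are the flange's). Camera axes: x right, y up, looking along -z (the intrinsics and any distortion apply to the point x, -y, -z); pixel columns grow to the right and rows downward; lengths in m; the calibration is good to about 2 mm. A picture is of the moment at which its call begins: read the wrist's pose just before it. get_calibration takes no time and is no camera call.
- bot.job_done(): hands the job in; it is judged then, once.
Trained networks look in the newest picture that a camera, given by its name, has taken for a name from the list of things; names that differ only in an ending like _2 or _b are one class to them, and where a whole thing is asked for, a point or a joint stands for the part that bears it (a point fixed in the world has none). Each returns a list of dicts, best first, with "score" (0 to 1); they miss things now and then, are a little off and sometimes report something else, mostly with a low value. They report only what shows in the picture. A call takes as long as a camera call.
- bot.look_for(camera, thing): "extent" ([centre column, centre row, width, height] in pixels, round what is visible of it).
- bot.outline_of(camera, thing): "region" (420x560 bool, what is visible of it) and "extent" ([centre column, centre row, width, height] in pixels, round what is visible of it).
The state is a dict: "clock": time; "joint_pos": joint angles; "joint_vel": joint speeds; "tau": joint torques, N m; "eef_pos": TCP position; "tool_rot": TCP orientation; "ft_force": force on the tool from outside, world axes, zero at the start; "ft_torque": the same for the moment, N m; "grip_width": finger opening in m; "grasp_force": force on a finger pad.
Only numpy, scipy, OpenCV 4.12 (cv2) and the standard library are available. Lean on these libraries where they do the work, as an engineer would, in place of code of your own. Each camera call takes 0.05 s, during which the arm holds its last target. There are 200 camera calls.

TASK

This eccentric rotor has a weight hidden inside its disc and I need to mark the side opposite to it. Crank the vise shut on the foot of the rotor stand so that it is gripped firmly, then turn the rotor by hand to find its heavy side (its greased bearings drag, so left alone it stops short of the bottom on whichever side it came down). Finish while holding it: rim gripped in your fingers, kept still with the heavy side straight down, the stand still clamped and upright; leave the other things on the bench where they are.

Things in the scene. Friction and masses are not known exactly. Their poses are not given: they have to be found in the camera images.
- vise: Grey drill vise bolted down, 190 x 96 mm (136 over its ears); jaw tops 100 mm, bed rails 50 mm above the bench. Origin on the bench under the screw; x along the screw, away from the crank, to the fixed jaw (face at x = +40 mm); z up. Nut block (89 mm high) at x = -100 to -80 mm. Jaws 90 mm wide.
- vise_jaw (a joint): Travel of the sliding jaw along the vise's +x, m: 0 = jaws 50 mm apart; at 0.012 it has pushed the 38 mm foot of the stand against the fixed jaw. Driven only by the crank, 10 mm a turn.
- vise_crank (a joint): Crank angle about the vise's +x, rad: positive = clockwise seen from the robot = closing. At q the handle is 36 mm from the screw line (72 mm above the bench) towards (-sin q, cos q) in the vise's (y, z). Takes about 3 N at the handle until the jaw bites near q = 7.5, then stiffens at once; 6 N or more grips firmly; stays where left. The crank travels inwards with the jaw.
- crank_handle_mid (a point): Middle of the crank's black revolving handle: round, 18 mm in diameter, 34 mm long, parallel to the screw, pointing away from the jaws to the robot; the steel crank arm starts 14 mm behind this point, towards the vise. Spins freely on its pin.
- rotor_stand: Loose 0.7 kg steel stand on the vise bed between the jaws: foot 38 mm (x, between the jaws) x 60 (y) x 58 mm high, above it a fork of two cheeks (inner faces 13, outer 23 mm either side of the middle) with bearing eyes of 15.5 mm radius. Origin: centre of the underside; z up; x about along the vise's x.
- axle_mid (a point): Centre of the rotor on its axle, 120 mm above the stand's underside; the axle lies along the stand's y. Bearings: dry drag 0.03 N m, and grease so that a rotor let go with the weight well off the bottom sinks within about 3 s, without overshoot, and stops 19 to 31 degrees short of the bottom, the same from either side. That near to the bottom, or the top, it stays where left.
- rotor (a joint): Rotor angle about the stand's +y, rad, no stops: positive = its top moves to the stand's +x. Aluminium disc, 104 mm in diameter, rim 16 mm thick along the axle, flat faces; dark marks across the rim every 30 degrees, a double one (and a line on each face) on top at 0. 0.3 kg, plus a weight inside, off-centre at an unknown angle, that pulls with at most 0.06 to 0.09 N m.
- grease_pot: Small red pot with a grey lid, 39 mm across, 32 mm high, beside the vise. Not needed; leave it. Origin at the centre of its underside.
- marker: White marker with a black cap, 125 mm long, 16 mm thick, lying beside the vise. Not needed; leave it. Origin at the centre of its underside.
- hex_key: Steel hex key, 96 x 36 mm, lying beside the vise. Not needed; leave it. Origin at the centre of its underside.
- caliper: Steel caliper, 205 mm long, lying in front of the vise. Not needed; leave it. Origin at the centre of its underside.
- driver_yellow: Screwdriver with a yellow handle, 168 mm long, lying in front on the right. Not needed; leave it. Origin at the centre of its underside.
- oil_bottle: Oil bottle with a red spout, 41 mm across, 125 mm high, at the back left. Not needed; leave it. Origin at the centre of its underside.
- tape_roll: Roll of blue tape, 71 mm across, 23 mm high, in front on the left. Not needed; leave it. Origin at the centre of its underside.

How it is judged:
On the way, in this order (a step that is already met when the one before it is completed fails the run):
1. the stand's foot is clamped between both jaws of the vise (over 15 N on each) (contact force between each of vise_jaw_c0, vise_c12 and rotor_stand above 15 N), for 0.2 s.
2. with the stand clamped, the rotor is turned by the fingers (all of step 1 and contact force between the fingers and rotor_c0 above 0.3 N and (velocity of joint rotor above 0.2 rad/s or velocity of joint rotor below -0.2 rad/s)), for 0.1 s.
At the end, for the whole second after the job is handed in: Stand upright (within 3.4 degrees), clamped with over 15 N on each jaw; fingers grip the rotor disc with over 3 N; it stands still with its hidden weight (26 mm from the axle) below the axle and within 5.2 mm sideways, i.e. within 11.5 degrees of straight down (all of step 1 and angle between rotor_stand's own z axis and vertical below 0.06 rad and x of rotor_weight_c0 in the frame of rotor_stand between -0.0052 and 0.0052 m and z of rotor_weight_c0 in the frame of axle_mid below 0 m and contact force between the fingers and rotor_c0 above 3 N and velocity of joint rotor between -0.05 and 0.05 rad/s); the arm keeps its last pose, push and grip.
It fails at once if one of the loose things round the vise (grease pot, marker, hex key, caliper, yellow screwdriver, oil bottle, roll of tape) is pushed more than 25 mm from its place (distance of any of grease_pot, marker, hex_key, caliper, driver_yellow, oil_bottle, tape_roll from where it was at the start of the episode above 0.025 m).
It fails at once if the stand is tipped over or lifted out of the vise (angle between rotor_stand's own z axis and vertical above 0.25 rad or height (world z) of rotor_stand above 0.07 m).
It also fails if it takes over 72 s, if anything falls off the work surface, if the arm or the gripper's body presses on something with over 40 N, if the wrist force passes 120 N, or if a joint passes its speed limit or range.

## Working session

There is one attempt and no reset: what is moved stays moved. The work goes in short steps, Python scripts to look and compute and a tool call to move; the robot and the scene stay as the last step left them, time stands still between calls to the robot, and variables do not carry over. Pictures are saved under pics/ and viewed, at most 10 in all, crops included, and the job is handed in when it is done.

Besides the shell and the picture viewer there is one more tool, called as a command line: name --argument value ..., lists and objects as JSON in quotes. drive_tool: Moves the arm, as the interface text tells. Its arguments: {"type":"object","properties":{"rows":{"type":"array","items":{"type":"object","properties":{"dx":{"type":"number"},"dy":{"type":"number"},"dz":{"type":"number"},"wx":{"type":"number"},"wy":{"type":"number"},"wz":{"type":"number"},"hand":{"type":"number"}}}}},"required":["rows"]}

```bash
mkdir -p pics
cat > h.py <<'E'
import numpy as np, cv2
from scipy.spatial.transform import Rotation as R
from workcell import bot
def cal(n):
    c=bot.get_calibration(n); f=210/np.tan(np.radians(c['vfov'])/2)
    return c,f
def campose(n,c,o=None):
    if 'origin' in c:
        return np.array(c['origin']),np.array(c['rotation'])
    M=np.array(c['mount']); T=R.from_quat(o['tool_rot']).as_matrix()
    return T@M[:3,3]+np.array(o['eef_pos']),T@M[:3,:3]
def ray(n,u,v,o=None):
    c,f=cal(n);p,Rm=campose(n,c,o)
    d=Rm@np.array([(u-c['cx'])/f,-(v-c['cy'])/f,-1.]); return p,d/np.linalg.norm(d)
def atz(n,u,v,z,o=None):
    p,d=ray(n,u,v,o); return p+d*(z-p[2])/d[2]
def proj(n,P,o=None):
    c,f=cal(n);p,Rm=campose(n,c,o); q=Rm.T@(np.array(P)-p)
    return np.array([c['cx']+f*q[0]/-q[2], c['cy']-f*q[1]/-q[2]])
def tri(rs):
    A=np.zeros((3,3));b=np.zeros(3)
    for p,d in rs:
        M=np.eye(3)-np.outer(d,d);A+=M;b+=M@p
    return np.linalg.solve(A,b)
E
python3 - <<'E'
from h import *
o=bot.get_obs();print(o)
ims=[]
for n in ['side','top']:
    im=bot.camera(n); cv2.imwrite(f'pics/{n}0.png',im[:,:,::-1])
    c=bot.get_calibration(n); print(n,c)
    for t in ['vise','vise_crank','crank_handle_mid','rotor_stand','rotor','axle_mid','grease_pot','marker','hex_key','caliper','driver_yellow','oil_bottle','tape_roll']:
        try:
            r=bot.look_for(n,t); print(t,[(np.round(x['extent']).tolist(),round(x['score'],2)) for x in r[:2]])
        except Exception as e: print(t,e)
print(bot.get_calibration('wrist'), bot.get_obs()['clock'])
E
```

```text
{'clock': 0.0, 'joint_pos': array([-1.27803517e+00,  2.41424274e-01,  3.71499098e-03,  1.33520875e+00,
       -1.76346700e-05,  1.57083355e+00]), 'joint_vel': array([ 0.0001402 ,  0.00088464,  0.0001727 , -0.00027835,  0.00063286,
        0.0005349 ]), 'tau': array([-5.86454589e-04, -3.72320652e+01,  2.52403790e+01,  1.69390003e-02,
       -9.14572934e-05,  1.04631260e-05]), 'eef_pos': array([ 0.14409943, -0.47808433,  0.21600384]), 'tool_rot': array([ 9.89307636e-01,  1.45839898e-01, -1.63476559e-04, -1.04821660e-03]), 'ft_force': array([ 0.61294227, -0.41627381,  0.83711017]), 'ft_torque': array([ 0.01655889,  0.03852076, -0.01077646]), 'grasp_force': 0.0, 'grip_width': 0.08544079215480896}
side {'vfov': 52.66541674508166, 'cx': 282.902960275193, 'cy': 214.1748818046706, 'origin': array([ 0.51765317, -0.56797888,  0.67432049]), 'rotation': array([ 0.42223706, -0.00282255, -0.01100524,  0.90641425])}
vise [([313.0, 282.0, 130.0, 85.0], 0.94)]
vise_crank [([257.0, 264.0, 26.0, 28.0], 0.61), ([312.0, 283.0, 136.0, 84.0], 0.17)]
crank_handle_mid [([257.0, 271.0, 13.0, 12.0], 0.69)]
rot
[... 1304 characters left out ...]
 15.0, 17.0], 0.47)]
marker [([271.0, 179.0, 22.0, 46.0], 0.63)]
hex_key []
caliper [([267.0, 281.0, 77.0, 24.0], 0.76)]
driver_yellow [([364.0, 296.0, 24.0, 43.0], 0.77)]
oil_bottle [([317.0, 212.0, 39.0, 72.0], 0.18)]
tape_roll [([192.0, 291.0, 22.0, 26.0], 0.88)]
{'vfov': 70.33065529809288, 'cx': 277.5579600395962, 'cy': 213.57166565032637, 'mount': array([[-3.25127257e-04,  9.58565815e-01,  2.84870975e-01,
         7.31913153e-02],
       [ 9.99999946e-01,  2.96584850e-04,  1.43332051e-04,
         3.18935769e-04],
       [ 5.29047883e-05,  2.84871007e-01, -9.58565859e-01,
        -1.56527614e-01],
       [ 0.00000000e+00,  0.00000000e+00,  0.00000000e+00,
         1.00000000e+00]])} 1.4
```

View pics/side0.png

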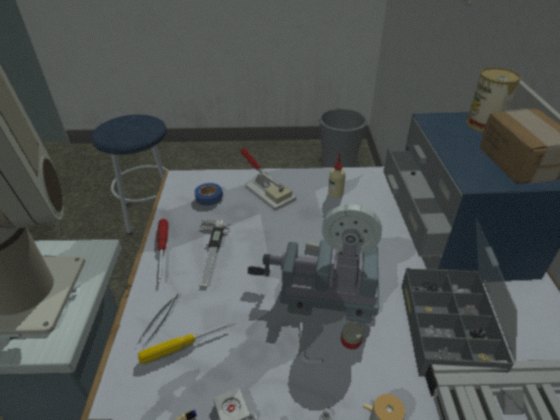

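View pics/top0.png

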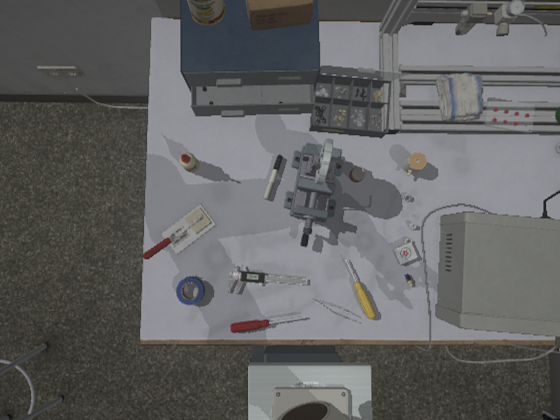

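```bash
python3 - <<'E'
from h import *
c,f=cal('side')
# fix: rotation is quaternion
E
sed -i "s/np.array(c\['rotation'\])$/R.from_quat(c['rotation']).as_matrix()/" h.py
python3 - <<'E'
from h import *
h=tri([ray('side',258,270.5),ray('top',305,241)]);print('handle',h,proj('side',h),proj('top',h))
r=tri([ray('side',351,230),ray('top',325,160)]);print('rotor',r,proj('side',r),proj('top',r))
for n,u,v,z in [('side',352,348,0),('top',357,174,.03),('top',267,281,0.005),('top',273,179,.008),('top',355,287,.01),('side',310,355,0)]: print(u,v,atz(n,u,v,z))
print('rotor@z.17',atz('top',325,160,.17), atz('side',351,230,.17))
im=cv2.imread('pics/top0.png')[120:260,230:410]; a=cv2.resize(im,None,fx=3,fy=3,interpolation=cv2.INTER_CUBIC)
im=cv2.imread('pics/side0.png')[195:365,235:395]; b=cv2.resize(im,(395,420),interpolation=cv2.INTER_CUBIC)
cv2.imwrite('pics/crop1.png',cv2.resize(np.hstack([a,b[:420]]),(800,360)))
E
```

```text
handle [0.47330448 0.01496746 0.036751  ] [255.78528816 270.64600427] [304.8843893  239.25410862]
rotor [ 0.64913389 -0.01719002  0.17245341] [351.82601632 229.87091328] [324.96141291 160.64926012]
352 348 [ 0.64838356 -0.14240639  0.        ]
357 174 [ 0.6450285  -0.12296472  0.03      ]
267 281 [0.36409441 0.11121458 0.005     ]
273 179 [0.63339461 0.0972465  0.008     ]
355 287 [ 0.35011042 -0.11855055  0.01      ]
310 355 [ 0.57205453 -0.15450699  0.        ]
rotor@z.17 [ 0.65115284 -0.01765834  0.17      ] [ 0.64826921 -0.01479652  0.17      ]
```

View pics/crop1.png

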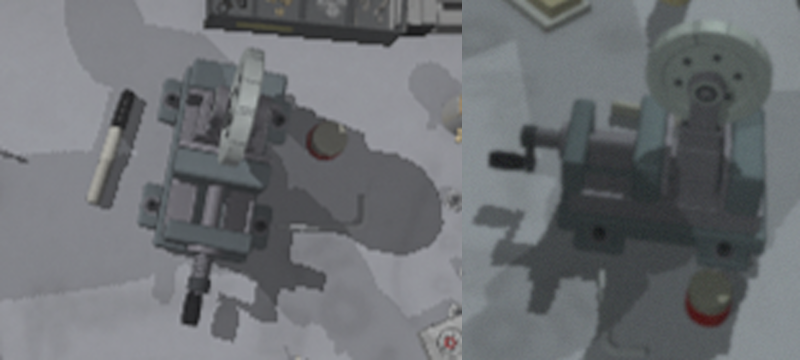

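```bash
cat >> h.py <<'E'
def toolR(yaw,tilt):  # tool pointing down, tool x along vise x; tilt>0 points forward
    return R.from_euler('z',yaw)*R.from_quat([1,0,0,0])*R.from_euler('y',tilt)
def delta(P,Rt,o=None):
    o=o or bot.get_obs(); R0=R.from_quat(o['tool_rot'])
    d=R0.inv().apply(np.array(P)-o['eef_pos'])/0.05
    w=np.degrees((R0.inv()*Rt).as_rotvec())/5
    return np.round(d,3),np.round(w,3)
E
python3 - <<'E'
from h import *
Rt=toolR(np.radians(-10),np.radians(30));print(Rt.as_matrix())
h=np.array([.473,.015,.037]);P=h-Rt.as_matrix()[:,2]*.13;print(P)
print(delta(P,Rt))
E
```

```text
[[ 0.85286853 -0.17364818  0.49240388]
 [-0.15038373 -0.98480775 -0.08682409]
 [ 0.5         0.         -0.8660254 ]]
[0.4089875  0.02628713 0.1495833 ]
(array([ 7.983, -8.142,  1.347]), array([-1.402,  5.889,  5.231]))
```

drive_tool --rows '[{"dx":7.98,"dy":-8.14,"dz":1.35,"wx":-1.4,"wy":5.89,"wz":5.23,"hand":85},{"dx":7.98,"dy":-8.14,"dz":1.35,"wx":-1.4,"wy":5.89,"wz":5.23,"hand":85},{"dx":7.98,"dy":-8.14,"dz":1.35,"wx":-1.4,"wy":5.89,"wz":5.23,"hand":85},{"dx":7.98,"dy":-8.14,"dz":1.35,"wx":-1.4,"wy":5.89,"wz":5.23,"hand":85},{"dx":7.98,"dy":-8.14,"dz":1.35,"wx":-1.4,"wy":5.89,"wz":5.23,"hand":85},{"dx":7.98,"dy":-8.14,"dz":1.35,"wx":-1.4,"wy":5.89,"wz":5.23,"hand":85},{"dx":7.98,"dy":-8.14,"dz":1.35,"wx":-1.4,"wy":5.89,"wz":5.23,"hand":85},{"dx":7.98,"dy":-8.14,"dz":1.35,"wx":-1.4,"wy":5.89,"wz":5.23,"hand":85},{"dx":7.98,"dy":-8.14,"dz":1.35,"wx":-1.4,"wy":5.89,"wz":5.23,"hand":85},{"dx":7.98,"dy":-8.14,"dz":1.35,"wx":-1.4,"wy":5.89,"wz":5.23,"hand":85},{"dx":7.98,"dy":-8.14,"dz":1.35,"wx":-1.4,"wy":5.89,"wz":5.23,"hand":85},{"dx":7.98,"dy":-8.14,"dz":1.35,"wx":-1.4,"wy":5.89,"wz":5.23,"hand":85},{"dx":7.98,"dy":-8.14,"dz":1.35,"wx":-1.4,"wy":5.89,"wz":5.23,"hand":85},{"dx":7.98,"dy":-8.14,"dz":1.35,"wx":-1.4,"wy":5.89,"wz":5.23,"hand":85},{"dx":7.98,"dy":-8.14,"dz":1.35,"wx":-1.4,"wy":5.89,"wz":5.23,"hand":85},{"dx":7.98,"dy":-8.14,"dz":1.35,"wx":-1.4,"wy":5.89,"wz":5.23,"hand":85}]'

```text
clock: 3.0
eef_pos: [0.399, -0.047, 0.1494]
tool_rot: [0.964, -0.061, 0.259, 0.008]
ft_force: [-0.3, -0.6, 0.3]
grip_width: 0.0852
grasp_force: 0.0
```

Run:
```python
from h import *
o=bot.get_obs();print(o['eef_pos'],o['clock'],o['joint_pos'])
im=bot.camera('wrist');cv2.imwrite('pics/w1.png',im[:,:,::-1])
r=bot.outline_of('wrist','crank_handle_mid')
for x in r[:2]:
    print(x['extent'],x['score'],atz('wrist',*x['extent'][:2],.037,o))
print(proj('wrist',[.473,.015,.037],o))
import pickle;pickle.dump(o,open('o1.pkl','wb'))
```

```text
[ 0.39896765 -0.04698033  0.14943779] 3.0 [-0.13154935 -0.29728536 -0.85321153  0.49174613  0.01811447  3.14064282]
[210.6, 202.0, 15.1, 34.2] 0.88 [0.4717941  0.01280707 0.037     ]
[208.31917393 201.10787303]
```

View pics/w1.png

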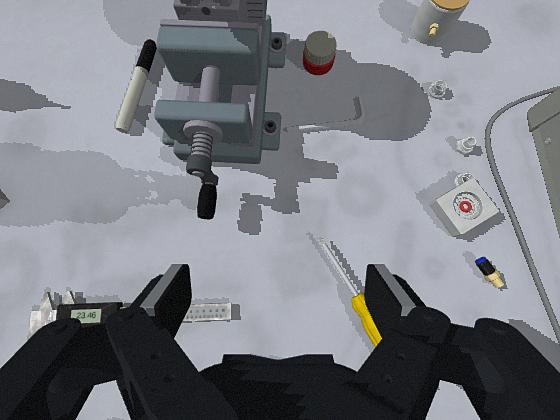

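Run:
```python
from h import *
import pickle;o=pickle.load(open('o1.pkl','rb'))
for nm,u,v,z in [('screw far',211,68,.072),('screw near',208,99,.072),('hub',202,152,.072),('hubend',199,170,.072),('jaw backL',160,22,.1),('jaw backR',258,22,.1),('nut TL',158,101,.089),('nut TR',250,103,.089),('base edge R top',283,33,.012),('base R bot',279,112,.012),('handle far',210,183,.037),('handle near',206,217,.037)]:
    print(nm,atz('wrist',u,v,z,o).round(4))
im=cv2.imread('pics/w1.png')[0:230,120:300];cv2.imwrite('pics/w1c.png',cv2.resize(im,None,fx=2.6,fy=2.6,interpolation=cv2.INTER_CUBIC))
```

```text
screw far [ 0.5966 -0.0045  0.072 ]
screw near [0.5628 0.0007 0.072 ]
hub [0.509  0.0098 0.072 ]
hubend [0.492  0.0136 0.072 ]
jaw backL [0.6276 0.0333 0.1   ]
jaw backR [ 0.6153 -0.055   0.1   ]
nut TL [0.5544 0.0417 0.089 ]
nut TR [ 0.5417 -0.0391  0.089 ]
base edge R top [ 0.6865 -0.087   0.012 ]
base R bot [ 0.5778 -0.0685  0.012 ]
handle far [0.4917 0.012  0.037 ]
handle near [0.4571 0.0184 0.037 ]
```

View pics/w1c.png

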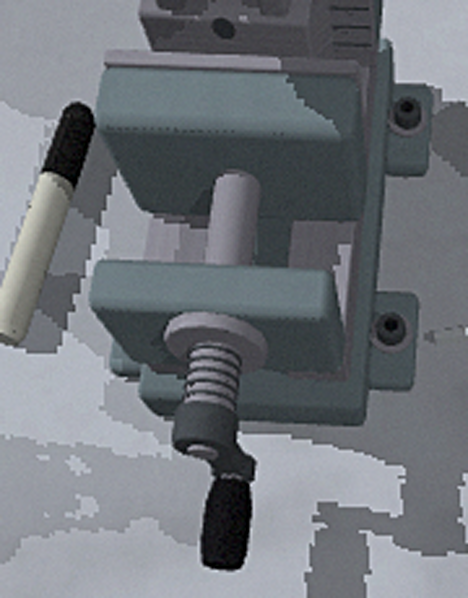

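drive_tool --rows '[{"wz":-1.7},{"wz":-3.4},{"wz":-5.1},{"wz":-6.8},{"wz":-8.5},{"wz":-10.2},{"wz":-11.9},{"wz":-13.6},{"wz":-15.3},{"wz":-17},{"wz":-18.7},{"wz":-20.4},{"wz":-22.1},{"wz":-23.8},{"wz":-25.5},{"wz":-27.2},{"wz":-28.9},{"wz":-30.6},{"wz":-32.3},{"wz":-34}]'

```text
invalid input at $.rows[0]: expected keys dx, dy, dz, wx, wy, wz, hand
```

```bash
cat >> h.py <<'E'
YAW=np.radians(-9.2); SC=np.array([.5628,.0007,.072]); VX=np.array([np.cos(YAW),np.sin(YAW),0]); VY=np.array([-np.sin(YAW),np.cos(YAW),0])
E
python3 - <<'E'
from h import *
Rt=toolR(YAW+np.pi,np.radians(-30));print(Rt.as_matrix().round(3))
zt=Rt.as_matrix()[:,2]
g=np.array([.470,.0153,.036])+.008*zt; P=g-.07*zt;print(g,P)
d,w=delta(P,Rt);print(d,w,np.linalg.norm(w)*5, w*(1-72/np.linalg.norm(w)))
E
```

```text
[[-0.855  0.16   0.494]
 [ 0.138  0.987 -0.08 ]
 [-0.5    0.    -0.866]]
[0.47394855 0.01466048 0.0290718 ] [0.43939878 0.02025632 0.08969358]
[-0.057 -1.413  1.375] [-5.0000e-03 -5.8500e-01 -3.5694e+01] 178.4939695059752 [5.08437431e-03 5.94871794e-01 3.62963313e+01]
```

drive_tool --rows '[{"dx":0,"dy":0,"dz":0,"wx":0,"wy":-0.03,"wz":-1.7,"hand":50},{"dx":0,"dy":0,"dz":0,"wx":0,"wy":-0.06,"wz":-3.4,"hand":50},{"dx":0,"dy":0,"dz":0,"wx":0,"wy":-0.09,"wz":-5.1,"hand":50},{"dx":0,"dy":0,"dz":0,"wx":0,"wy":-0.12,"wz":-6.8,"hand":50},{"dx":0,"dy":0,"dz":0,"wx":0,"wy":-0.15,"wz":-8.5,"hand":50},{"dx":0,"dy":-0.3,"dz":0.3,"wx":0,"wy":-0.18,"wz":-10.2,"hand":50},{"dx":0,"dy":-0.6,"dz":0.6,"wx":0,"wy":-0.2,"wz":-11.9,"hand":50},{"dx":0,"dy":-0.9,"dz":0.9,"wx":0,"wy":-0.22,"wz":-13.6,"hand":50},{"dx":0,"dy":-1.2,"dz":1.0,"wx":0,"wy":-0.25,"wz":-15.3,"hand":50},{"dx":-0.06,"dy":-1.41,"dz":1.0,"wx":0,"wy":-0.28,"wz":-17,"hand":50},{"dx":-0.06,"dy":-1.41,"dz":1.0,"wx":0,"wy":-0.3,"wz":-18.7,"hand":50},{"dx":-0.06,"dy":-1.41,"dz":1.0,"wx":0,"wy":-0.33,"wz":-20.4,"hand":50},{"dx":-0.06,"dy":-1.41,"dz":1.0,"wx":0,"wy":-0.36,"wz":-22.1,"hand":50},{"dx":-0.06,"dy":-1.41,"dz":1.0,"wx":0,"wy":-0.39,"wz":-23.8,"hand":50},{"dx":-0.06,"dy":-1.41,"dz":1.0,"wx":0,"wy":-0.42,"wz":-25.5,"hand":50},{"dx":-0.06,"dy":-1.41,"dz":1.0,"wx":0,"wy":-0.45,"wz":-27.2,"hand":50},{"dx":-0.06,"dy":-1.41,"dz":1.0,"wx":0,"wy":-0.48,"wz":-28.9,"hand":50},{"dx":-0.06,"dy":-1.41,"dz":1.0,"wx":0,"wy":-0.51,"wz":-30.6,"hand":50},{"dx":-0.06,"dy":-1.41,"dz":1.0,"wx":0,"wy":-0.54,"wz":-32.3,"hand":50},{"dx":-0.06,"dy":-1.41,"dz":1.0,"wx":0,"wy":-0.57,"wz":-34,"hand":50}]'

```text
clock: 5.1
eef_pos: [0.43, 0.0212, 0.1059]
tool_rot: [0.145, 0.955, -0.003, 0.258]
ft_force: [-0.3, -0.9, -0.9]
grip_width: 0.0504
grasp_force: 0.0
```

Run:
```python
from h import *
o=bot.get_obs();print(o['joint_pos'].round(3))
Rt=toolR(YAW+np.pi,np.radians(-30))
zt=Rt.as_matrix()[:,2]
g=np.array([.470,.0153,.036])+.008*zt; P=g-.04*zt
print(delta(P,Rt),delta(g,Rt))
im=bot.camera('wrist');r=bot.outline_of('wrist','crank_handle_mid')
for x in r[:2]: print(x['extent'],x['score'],atz('wrist',*x['extent'][:2],.036,o))
print(proj('wrist',[.473,.0148,.036],o))
```

```text
[ 0.169 -0.13  -0.874  0.33  -0.162  0.429]
(array([-0.001,  0.011,  0.975]), array([-0.004, -0.029, -1.619])) (array([-0.003,  0.011,  1.775]), array([-0.004, -0.029, -1.619]))
[278.62090614 218.06343134]
```

drive_tool --rows '[{"dx":0,"dy":0.01,"dz":0.6,"wx":0,"wy":-0.03,"wz":-1.62,"hand":50},{"dx":0,"dy":0.01,"dz":1.1,"wx":0,"wy":-0.03,"wz":-1.62,"hand":45},{"dx":0,"dy":0.01,"dz":1.5,"wx":0,"wy":-0.03,"wz":-1.62,"hand":40},{"dx":0,"dy":0.01,"dz":1.77,"wx":0,"wy":-0.03,"wz":-1.62,"hand":40},{"dx":0,"dy":0.01,"dz":1.77,"wx":0,"wy":-0.03,"wz":-1.62,"hand":30},{"dx":0,"dy":0.01,"dz":1.77,"wx":0,"wy":-0.03,"wz":-1.62,"hand":24}]'

```text
clock: 5.8
eef_pos: [0.4733, 0.015, 0.0288]
tool_rot: [0.081, 0.963, -0.02, 0.257]
ft_force: [-0.6, 0.4, -0.3]
grip_width: 0.0239
grasp_force: 0.0
```

Run:
```python
from h import *
o=bot.get_obs();print(o['eef_pos'],o['ft_force'],o['grip_width'])
im=bot.camera('wrist')
im2=bot.camera('side')[180:380,200:400]
a=cv2.resize(im2,(420,420),interpolation=cv2.INTER_CUBIC)
b=im[100:310,170:380]; b=cv2.resize(b,(380,420))
cv2.imwrite('pics/g1.png',np.hstack([b,a])[:,:,::-1])
```

```text
[0.47330317 0.01496181 0.0287997 ] [-0.57524549  0.36789056 -0.2968922 ] 0.023876005314531358
```

View pics/g1.png

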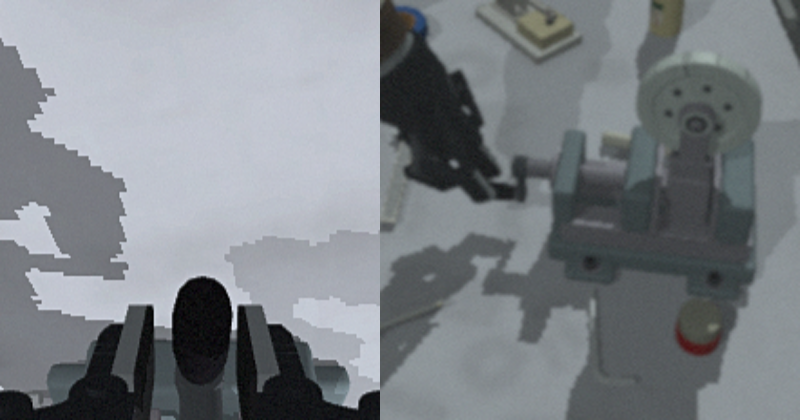

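Run:
```python
import numpy as np
for a in range(0,301,12):
    q=np.pi+np.radians(a);zc=.72*(np.cos(q)+1);xc=.0318*(q-np.pi)
    print(a,round(q,3),'dx %.3f dy %.3f dz %.3f'%(-.5*zc-.866*xc,-.72*np.sin(q),-.866*zc+.5*xc))
```

```text
0 3.142 dx -0.000 dy -0.000 dz 0.000
12 3.351 dx -0.014 dy 0.150 dz -0.010
24 3.56 dx -0.043 dy 0.293 dz -0.047
36 3.77 dx -0.086 dy 0.423 dz -0.109
48 3.979 dx -0.142 dy 0.535 dz -0.193
60 4.189 dx -0.209 dy 0.624 dz -0.295
72 4.398 dx -0.283 dy 0.685 dz -0.411
84 4.608 dx -0.363 dy 0.716 dz -0.535
96 4.817 dx -0.444 dy 0.716 dz -0.662
108 5.027 dx -0.523 dy 0.685 dz -0.786
120 5.236 dx -0.598 dy 0.624 dz -0.902
132 5.445 dx -0.664 dy 0.535 dz -1.004
144 5.655 dx -0.720 dy 0.423 dz -1.088
156 5.864 dx -0.764 dy 0.293 dz -1.150
168 6.074 dx -0.793 dy 0.150 dz -1.187
180 6.283 dx -0.807 dy 0.000 dz -1.197
192 6.493 dx -0.804 dy -0.150 dz -1.180
204 6.702 dx -0.787 dy -0.293 dz -1.137
216 6.912 dx -0.755 dy -0.423 dz -1.068
228 7.121 dx -0.710 dy -0.535 dz -0.977
240 7.33 dx -0.655 dy -0.624 dz -0.869
252 7.54 dx -0.592 dy -0.685 dz -0.746
264 7.749 dx -0.525 dy -0.716 dz -0.615
276 7.959 dx -0.455 dy -0.716 dz -0.482
288 8.168 dx -0.387 dy -0.685 dz -0.351
300 8.378 dx -0.324 dy -0.624 dz -0.229
```

drive_tool --rows '[{"dx":0,"dy":0,"dz":0,"wx":0,"wy":0,"wz":0,"hand":10},{"dx":0,"dy":0,"dz":0,"wx":0,"wy":0,"wz":0,"hand":10},{"dx":0,"dy":0,"dz":0,"wx":0,"wy":0,"wz":0,"hand":10}]'

```text
clock: 6.2
eef_pos: [0.474, 0.0159, 0.0301]
tool_rot: [0.08, 0.962, -0.019, 0.259]
ft_force: [-4.1, 1.6, 5.2]
grip_width: 0.0109
grasp_force: 44.2
```

drive_tool --rows '[{"dx":0,"dy":0,"dz":0,"wx":0,"wy":0,"wz":0,"hand":6},{"dx":0,"dy":0,"dz":0,"wx":0,"wy":0,"wz":0,"hand":6}]'

```text
clock: 6.4
eef_pos: [0.474, 0.0159, 0.0301]
tool_rot: [0.08, 0.962, -0.019, 0.259]
ft_force: [-3.9, 1.2, 6.9]
grip_width: 0.0104
grasp_force: 55.7
```

Run:
```python
from h import *
o=bot.get_obs();print(o['eef_pos'],o['ft_force'],o['grip_width'],o['grasp_force'])
im=bot.camera('wrist')
a=im[100:310,170:380]
cv2.imwrite('pics/g2.png',cv2.resize(a,(500,500),interpolation=cv2.INTER_CUBIC)[:,:,::-1])
```

```text
[0.47398343 0.01585166 0.03009943] [-3.85086937  1.22483642  6.85438173] 0.010379354414804474 55.675368905067444
```

View pics/g2.png

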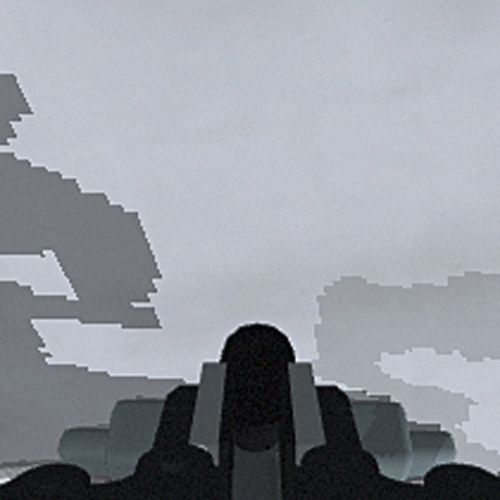

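drive_tool --rows '[{"dx":-0.003,"dy":0.075,"dz":-0.003,"wx":0,"wy":0,"wz":0,"hand":6},{"dx":-0.014,"dy":0.15,"dz":-0.01,"wx":0,"wy":0,"wz":0,"hand":6},{"dx":-0.043,"dy":0.293,"dz":-0.047,"wx":0,"wy":0,"wz":0,"hand":6},{"dx":-0.086,"dy":0.423,"dz":-0.109,"wx":0,"wy":0,"wz":0,"hand":6},{"dx":-0.142,"dy":0.535,"dz":-0.193,"wx":0,"wy":0,"wz":0,"hand":6}]'

```text
clock: 6.95
eef_pos: [0.4798, 0.0426, 0.0411]
tool_rot: [0.079, 0.963, -0.019, 0.258]
ft_force: [3.8, 0.1, -5.1]
grip_width: 0.0096
grasp_force: 52.6
```

drive_tool --rows '[{"dx":-0.067,"dy":0.089,"dz":-0.102,"wx":0,"wy":0,"wz":0,"hand":6},{"dx":-0.141,"dy":0.15,"dz":-0.218,"wx":0,"wy":0,"wz":0,"hand":6},{"dx":-0.221,"dy":0.181,"dz":-0.342,"wx":0,"wy":0,"wz":0,"hand":6},{"dx":-0.302,"dy":0.181,"dz":-0.469,"wx":0,"wy":0,"wz":0,"hand":6},{"dx":-0.381,"dy":0.15,"dz":-0.593,"wx":0,"wy":0,"wz":0,"hand":6},{"dx":-0.456,"dy":0.089,"dz":-0.709,"wx":0,"wy":0,"wz":0,"hand":6},{"dx":-0.522,"dy":0,"dz":-0.811,"wx":0,"wy":0,"wz":0,"hand":6},{"dx":-0.578,"dy":-0.112,"dz":-0.895,"wx":0,"wy":0,"wz":0,"hand":6},{"dx":-0.622,"dy":-0.242,"dz":-0.957,"wx":0,"wy":0,"wz":0,"hand":6},{"dx":-0.651,"dy":-0.385,"dz":-0.994,"wx":0,"wy":0,"wz":0,"hand":6}]'

```text
clock: 7.95
eef_pos: [0.4802, 0.0241, 0.1017]
tool_rot: [0.078, 0.963, -0.017, 0.259]
ft_force: [-0.7, 4.4, 1.5]
grip_width: 0.0091
grasp_force: 56.8
```

drive_tool --rows '[{"dx":-0.014,"dy":-0.15,"dz":-0.01,"wx":0,"wy":0,"wz":0,"hand":6},{"dx":-0.011,"dy":-0.3,"dz":0.007,"wx":0,"wy":0,"wz":0,"hand":6},{"dx":0.006,"dy":-0.443,"dz":0.05,"wx":0,"wy":0,"wz":0,"hand":6},{"dx":0.038,"dy":-0.573,"dz":0.119,"wx":0,"wy":0,"wz":0,"hand":6},{"dx":0.083,"dy":-0.685,"dz":0.21,"wx":0,"wy":0,"wz":0,"hand":6},{"dx":0.138,"dy":-0.774,"dz":0.318,"wx":0,"wy":0,"wz":0,"hand":6},{"dx":0.201,"dy":-0.835,"dz":0.441,"wx":0,"wy":0,"wz":0,"hand":6},{"dx":0.201,"dy":-0.835,"dz":0.441,"wx":0,"wy":0,"wz":0,"hand":6}]'

```text
clock: 8.75
eef_pos: [0.4748, -0.0183, 0.0747]
tool_rot: [0.079, 0.963, -0.018, 0.257]
ft_force: [2.3, 8.5, -1.8]
grip_width: 0.0096
grasp_force: 54.8
```

drive_tool --rows '[{"dx":0.033,"dy":0,"dz":0.065,"wx":0,"wy":0,"wz":0,"hand":6},{"dx":0.067,"dy":0,"dz":0.131,"wx":0,"wy":0,"wz":0,"hand":6},{"dx":0.067,"dy":0,"dz":0.131,"wx":0,"wy":0,"wz":0,"hand":6}]'

```text
clock: 9.05
eef_pos: [0.4748, -0.019, 0.0679]
tool_rot: [0.079, 0.963, -0.019, 0.257]
ft_force: [-3.3, 5.9, 4.8]
grip_width: 0.0095
grasp_force: 58.6
```

drive_tool --rows '[{"dx":0.035,"dy":0,"dz":0.066,"wx":0,"wy":0,"wz":0,"hand":6},{"dx":0.07,"dy":0,"dz":0.133,"wx":0,"wy":0,"wz":0,"hand":6},{"dx":0.07,"dy":0,"dz":0.133,"wx":0,"wy":0,"wz":0,"hand":6}]'

```text
clock: 9.35
eef_pos: [0.4751, -0.019, 0.0608]
tool_rot: [0.079, 0.963, -0.019, 0.258]
ft_force: [-7.3, 7.0, 12.4]
grip_width: 0.0093
grasp_force: 61.7
```

drive_tool --rows '[{"dx":0.035,"dy":0.01,"dz":0.066,"wx":0,"wy":0,"wz":0,"hand":6},{"dx":0.035,"dy":0.01,"dz":0.066,"wx":0,"wy":0,"wz":0,"hand":6}]'

```text
clock: 9.55
eef_pos: [0.4753, -0.0185, 0.0573]
tool_rot: [0.079, 0.963, -0.019, 0.258]
ft_force: [-10.3, 7.7, 14.5]
grip_width: 0.0096
grasp_force: 63.3
```

Run:
```python
from h import *
o=bot.get_obs();print(o['eef_pos'],o['ft_force'],o['ft_torque'],o['grip_width'],o['joint_pos'].round(2))
im=bot.camera('wrist')
a=im[100:310,170:380]
s=bot.camera('side')
for t in ['crank_handle_mid','vise_crank','rotor','rotor_stand']: print(t,[(np.round(x['extent'],1),round(x['score'],2)) for x in bot.look_for('side',t)[:2]])
b=s[180:320,230:400]
cv2.imwrite('pics/g3.png',np.hstack([cv2.resize(a,(340,420),interpolation=cv2.INTER_CUBIC),cv2.resize(b,(460,420),interpolation=cv2.INTER_CUBIC)])[:,:,::-1])
```

```text
[ 0.47532542 -0.01848863  0.05734814] [-10.26179771   7.65722629  14.53426916] [1.17117723 0.78306198 0.62360685] 0.00960671935704945 [ 0.02  0.06 -0.88  0.11 -0.09  0.16]
crank_handle_mid [(array([259.7, 275.2,   5.2,  11.3]), 0.58)]
vise_crank [(array([263.7, 266. ,  16.2,  32.2]), 0.54)]
rotor [(array([354.1, 229.6,  61.1,  47.9]), 0.75)]
rotor_stand [(array([351.4, 244.1,  61.2,  83.8]), 0.77)]
```

View pics/g3.png

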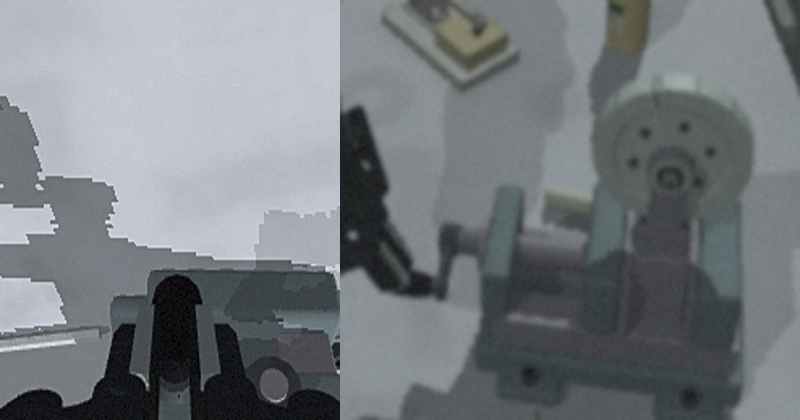

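drive_tool --rows '[{"dx":0,"dy":0,"dz":0,"wx":0,"wy":0,"wz":0,"hand":45},{"dx":0,"dy":0,"dz":0,"wx":0,"wy":0,"wz":0,"hand":45},{"dx":0,"dy":0,"dz":0,"wx":0,"wy":0,"wz":0,"hand":45},{"dx":0,"dy":0,"dz":-0.5,"wx":0,"wy":0,"wz":0,"hand":50},{"dx":0,"dy":0,"dz":-1.3,"wx":0,"wy":0,"wz":0,"hand":60},{"dx":0,"dy":0,"dz":-2.1,"wx":0,"wy":0,"wz":0,"hand":60},{"dx":0,"dy":0,"dz":-2.9,"wx":0,"wy":0,"wz":0,"hand":60},{"dx":0,"dy":0,"dz":-3.2,"wx":0,"wy":0,"wz":0,"hand":60}]'

```text
clock: 10.65
eef_pos: [0.397, -0.007, 0.1992]
tool_rot: [0.08, 0.962, -0.02, 0.26]
ft_force: [0.8, -0.0, 0.5]
grip_width: 0.0603
grasp_force: 0.0
```

```bash
cat >> h.py <<'E'
def tcp_rotor(C,phi,rad,yaw=YAW):
    """TCP pose so the grasp point is at radius rad, angle phi (deg) from top toward robot, tool pointing at axle"""
    p=np.radians(phi); Rt=toolR(yaw+np.pi,-p); zt=Rt.as_matrix()[:,2]
    return np.array(C)-rad*zt+.008*zt,Rt
def unwrap(n,im,C,o,side='face',psi=np.arange(-180,180,1.)):
    """psi: angle from top toward +x (rotor positive)."""
    rows=[]
    if side=='face': par=[(r,-.008) for r in np.arange(.014,.053,.001)]
    else: par=[(.052,y) for y in np.arange(-.008,.0081,.0005)]
    c,f=cal(n);p,Rm=campose(n,c,o);a=np.radians(psi)
    U=[];
    for r,y in par:
        P=np.array(C)+r*(np.outer(np.sin(a),VX)+np.outer(np.cos(a),[0,0,1]))+y*VY
        q=(P-p)@Rm; U.append(np.c_[c['cx']-f*q[:,0]/q[:,2], c['cy']+f*q[:,1]/q[:,2]])
    U=np.array(U,np.float32)
    return cv2.remap(im,U[...,0],U[...,1],cv2.INTER_LINEAR)
E
python3 - <<'E'
from h import *
o=bot.get_obs();print(o['clock'],o['eef_pos'])
C=np.array([.6535,-.0175,.170])
P,Rt=tcp_rotor(C,40,.150);print(P,delta(P,Rt,o))
s=bot.camera('side');cv2.imwrite('pics/s_b.png',s[:,:,::-1])
print([(np.round(x['extent'],1),round(x['score'],2)) for x in bot.look_for('side','rotor')[:2]])
E
```

```text
10.65 [ 0.39701136 -0.00699708  0.19924449]
[ 0.56339831 -0.00290671  0.27877831] (array([-3.624,  0.633,  0.274]), array([-0.007, -1.951, -0.064]))
[(array([352.9, 228.6,  59.6,  48.8]), 0.72)]
```

drive_tool --rows '[{"dx":-0.9,"dy":0.16,"dz":0.07,"wx":0,"wy":-0.5,"wz":-0.02,"hand":60},{"dx":-1.8,"dy":0.32,"dz":0.14,"wx":0,"wy":-1,"wz":-0.04,"hand":60},{"dx":-2.7,"dy":0.48,"dz":0.2,"wx":0,"wy":-1.5,"wz":-0.06,"hand":60},{"dx":-3.6,"dy":0.63,"dz":0.27,"wx":0,"wy":-1.95,"wz":-0.06,"hand":60},{"dx":-3.6,"dy":0.63,"dz":0.27,"wx":0,"wy":-1.95,"wz":-0.06,"hand":60}]'

```text
clock: 11.25
eef_pos: [0.5671, -0.0026, 0.2751]
tool_rot: [0.076, 0.937, -0.028, 0.34]
ft_force: [-1.1, 0.6, -1.3]
grip_width: 0.0605
grasp_force: 0.0
```

Run:
```python
from h import *
import pickle
o=bot.get_obs();print(o['clock'],o['eef_pos'],o['joint_pos'].round(2))
w=bot.camera('wrist');s=bot.camera('side');cv2.imwrite('pics/w2.png',w[:,:,::-1]);cv2.imwrite('pics/s_c.png',s[:,:,::-1]);pickle.dump(o,open('o2.pkl','wb'))
C=np.array([.6535,-.0175,.170])
for t in ['rotor','rotor_stand']: print(t,[(np.round(x['extent'],1),round(x['score'],2)) for x in bot.look_for('wrist',t)[:2]])
uf=unwrap('side',s,C,o,'face');ur=unwrap('wrist',w,C,o,'rim')
z=np.zeros((420,800,3),np.uint8)
z[:300,:400]=cv2.resize(w,(400,300));z[:300,400:800]=cv2.resize(s[190:290,287:420],(400,300),interpolation=cv2.INTER_CUBIC)
z[300:360]=cv2.resize(ur,(800,60));z[360:420]=cv2.resize(uf,(800,60))
cv2.imwrite('pics/v2.png',z[:,:,::-1])
```

```text
11.25 [ 0.56713364 -0.00262184  0.27514729] [ 0.08 -0.13 -0.5   0.52 -0.16  0.19]
rotor [(array([275. , 196.8,  42.7, 104.8]), 0.59)]
rotor_stand [(array([280.7, 192.1,  60.6, 115.1]), 0.65)]
```

View pics/v2.png

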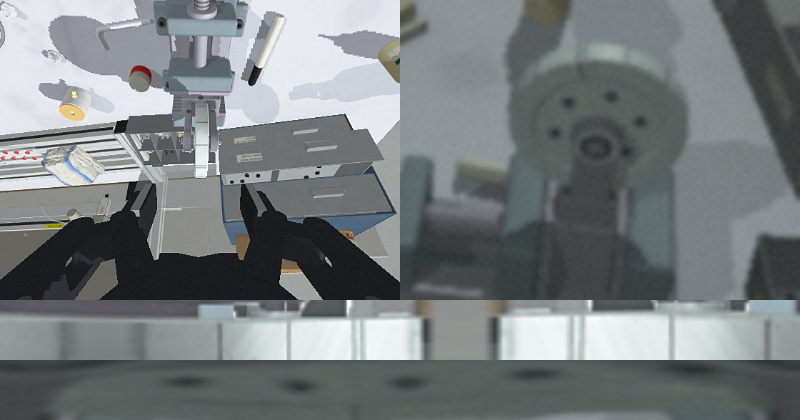

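```bash
cat > m.py <<'E'
from h import *
from scipy.signal import find_peaks
from scipy.optimize import least_squares
PS=np.arange(-120,40,.5)
def rimimg(im,C,o,ys):
    c,f=cal('wrist');p,Rm=campose('wrist',c,o);a=np.radians(PS);U=[]
    for y in ys:
        P=np.array(C)+.052*(np.outer(np.sin(a),VX)+np.outer(np.cos(a),[0,0,1]))+y*VY
        q=(P-p)@Rm; U.append(np.c_[c['cx']-f*q[:,0]/q[:,2], c['cy']+f*q[:,1]/q[:,2]])
    U=np.array(U,np.float32)
    return cv2.remap(cv2.cvtColor(im,cv2.COLOR_RGB2GRAY),U[...,0],U[...,1],cv2.INTER_LINEAR).astype(float)
def marks(im,C,o,verbose=True):
    a=rimimg(im,C,o,np.linspace(-.005,.005,11)); pr=np.median(a,0)
    base=cv2.GaussianBlur(pr[None],(0,0),8)[0] ; d=base-pr
    pk,pp=find_peaks(d,height=6)
    if verbose: print('marks',[(PS[i],round(d[i])) for i in pk])
    return PS[pk],d[pk],pr
E
python3 - <<'E'
from m import *
import pickle
o=pickle.load(open('o2.pkl','rb'));im=cv2.imread('pics/w2.png')[:,:,::-1].copy()
C=np.array([.6535,-.0175,.170])
ys=np.arange(-.02,.0201,.001)
a=rimimg(im,C,o,ys)
for lo,hi in [(-100,-90),(-78,-55),(-45,-25),(-15,5)]:
    print(lo,np.median(a[:,(PS>lo)&(PS<hi)],1).astype(int).tolist())
marks(im,C,o)
E
```

```text
-100 [114, 117, 115, 116, 115, 113, 111, 109, 108, 108, 107, 105, 91, 87, 90, 88, 86, 137, 163, 154, 154, 154, 153, 153, 150, 150, 149, 148, 148, 148, 148, 148, 172, 143, 80, 89, 95, 96, 94, 95, 93]
-78 [114, 117, 118, 133, 132, 117, 111, 109, 110, 108, 108, 106, 96, 131, 97, 141, 149, 167, 184, 208, 209, 207, 205, 202, 203, 203, 204, 204, 195, 192, 194, 196, 230, 145, 76, 88, 96, 96, 97, 96, 96]
-45 [89, 90, 90, 91, 90, 91, 91, 91, 91, 91, 92, 92, 92, 91, 90, 87, 74, 184, 237, 238, 237, 237, 237, 236, 237, 237, 236, 237, 236, 237, 236, 244, 253, 91, 84, 90, 91, 92, 89, 88, 106]
-15 [145, 146, 146, 145, 144, 146, 146, 146, 145, 146, 146, 146, 145, 144, 143, 149, 188, 205, 246, 242, 241, 241, 242, 241, 241, 240, 241, 241, 240, 241, 243, 252, 144, 140, 144, 145, 144, 144, 144, 144, 143]
marks [(np.float64(-116.5), 12), (np.float64(-81.5), 35), (np.float64(-50.5), 48), (np.float64(-21.5), 34), (np.float64(-17.5), 35), (np.float64(11.0), 75)]
```

```bash
cat >> h.py <<'E'
C=np.array([.654,-.013,.169]); RY=np.radians(-10)
E
python3 - <<'E'
from h import *
for phi,r in [(55,.13),(70,.11),(70,.044)]:
    P,Rt=tcp_rotor(C,phi,r,RY);print(phi,r,P,delta(P,Rt))
E
```

```text
55 0.13 [0.55558171 0.0043538  0.23897633] (array([0.504, 0.126, 0.417]), array([ 0.1  , -3.116,  0.123]))
70 0.11 [0.55960751 0.00364394 0.20388605] (array([0.887, 0.127, 1.011]), array([ 0.117, -6.115,  0.11 ]))
70 0.044 [ 0.620685   -0.00712567  0.18131273] (array([0.215, 0.111, 2.148]), array([ 0.117, -6.115,  0.11 ]))
```

drive_tool --rows '[{"dx":0.25,"dy":0.06,"dz":0.2,"wx":0.05,"wy":-1.6,"wz":0.06,"hand":60},{"dx":0.5,"dy":0.13,"dz":0.42,"wx":0.1,"wy":-3.1,"wz":0.12,"hand":60},{"dx":0.7,"dy":0.13,"dz":0.7,"wx":0.11,"wy":-4.6,"wz":0.11,"hand":60},{"dx":0.89,"dy":0.13,"dz":1.01,"wx":0.12,"wy":-6.1,"wz":0.11,"hand":60},{"dx":0.55,"dy":0.12,"dz":1.58,"wx":0.12,"wy":-6.1,"wz":0.11,"hand":50},{"dx":0.215,"dy":0.11,"dz":2.15,"wx":0.12,"wy":-6.1,"wz":0.11,"hand":40},{"dx":0.215,"dy":0.11,"dz":2.15,"wx":0.12,"wy":-6.1,"wz":0.11,"hand":30}]'

```text
clock: 12.15
eef_pos: [0.6226, -0.0066, 0.1852]
tool_rot: [0.071, 0.814, -0.049, 0.574]
ft_force: [0.9, -0.1, -1.1]
grip_width: 0.0301
grasp_force: 0.0
```

Run:
```python
from m import *
o=bot.get_obs();print(o['clock'],o['eef_pos'],o['ft_force'],o['joint_pos'].round(2))
P,Rt=tcp_rotor(C,70,.044,RY);print(delta(P,Rt))
w=bot.camera('wrist');ys=np.arange(-.02,.0201,.001)
a=rimimg(w,C,o,ys)
for lo,hi in [(-100,-90),(-78,-65),(-45,-25)]:
    print(lo,np.median(a[:,(PS>lo)&(PS<hi)],1).astype(int).tolist())
marks(w,C,o)
```

```text
12.15 [ 0.6225775  -0.00661928  0.18522157] [ 0.87528697 -0.14857064 -1.0852807 ] [ 0.14  0.31 -1.06 -1.02 -0.29  0.11]
(array([ 0.086, -0.017, -0.007]), array([ 0.015,  0.078, -0.014]))
-100 [165, 157, 126, 126, 119, 118, 121, 122, 122, 110, 89, 166, 164, 168, 172, 169, 167, 166, 163, 163, 161, 159, 158, 158, 157, 158, 155, 168, 171, 174, 89, 109, 118, 117, 116, 115, 115, 112, 113, 132, 90]
-78 [107, 108, 109, 84, 39, 42, 31, 170, 160, 161, 161, 162, 159, 141, 167, 165, 162, 157, 151, 148, 149, 149, 150, 150, 156, 173, 183, 168, 110, 172, 163, 164, 164, 162, 163, 163, 181, 28, 29, 29, 84]
-45 [46, 47, 47, 49, 183, 186, 186, 185, 186, 187, 187, 186, 183, 237, 243, 243, 243, 242, 243, 242, 242, 242, 243, 243, 243, 243, 242, 253, 165, 185, 184, 183, 182, 183, 182, 184, 182, 183, 186, 95, 30]
marks [(np.float64(-108.0), 40), (np.float64(-77.0), 36), (np.float64(-71.0), 11), (np.float64(-69.5), 8), (np.float64(-47.0), 25), (np.float64(23.5), 23)]
```

drive_tool --rows '[{"dx":0,"dy":0,"dz":0,"wx":0,"wy":0,"wz":0,"hand":16},{"dx":0,"dy":0,"dz":0,"wx":0,"wy":0,"wz":0,"hand":5},{"dx":0,"dy":0,"dz":0,"wx":0,"wy":0,"wz":0,"hand":5},{"dx":0,"dy":0,"dz":0,"wx":0,"wy":0,"wz":0,"hand":5}]'

```text
clock: 12.6
eef_pos: [0.6221, -0.0076, 0.1853]
tool_rot: [0.072, 0.816, -0.051, 0.571]
ft_force: [16.9, -5.6, -16.5]
grip_width: 0.0133
grasp_force: 58.6
```

Run:
```python
from h import *
P,Rt=tcp_rotor(C,70,.044,RY);print(delta(P,Rt))
o=bot.get_obs();print(o['ft_torque'])
for a in range(0,91,8): print(a,'dx %.3f dz %.3f wy %.2f'%(-.72*np.sin(np.radians(a)),.72*(1-np.cos(np.radians(a))),a/5))
```

```text
(array([ 0.084,  0.005, -0.001]), array([-0.02 ,  0.003,  0.001]))
[-0.00507942  3.07215112 -0.31770242]
0 dx -0.000 dz 0.000 wy 0.00
8 dx -0.100 dz 0.007 wy 1.60
16 dx -0.198 dz 0.028 wy 3.20
24 dx -0.293 dz 0.062 wy 4.80
32 dx -0.382 dz 0.109 wy 6.40
40 dx -0.463 dz 0.168 wy 8.00
48 dx -0.535 dz 0.238 wy 9.60
56 dx -0.597 dz 0.317 wy 11.20
64 dx -0.647 dz 0.404 wy 12.80
72 dx -0.685 dz 0.498 wy 14.40
80 dx -0.709 dz 0.595 wy 16.00
88 dx -0.720 dz 0.695 wy 17.60
```

Run:
```python
import numpy as np
for a in range(8,89,8):
    t=np.radians(a);print(a,'dx %.3f dz %.3f wy %.2f'%(-.084*(np.cos(t)-1)-.72*np.sin(t),.03+.084*np.sin(t)-.72*(np.cos(t)-1),a/5))
```

```text
8 dx -0.099 dz 0.049 wy 1.60
16 dx -0.195 dz 0.081 wy 3.20
24 dx -0.286 dz 0.126 wy 4.80
32 dx -0.369 dz 0.184 wy 6.40
40 dx -0.443 dz 0.252 wy 8.00
48 dx -0.507 dz 0.331 wy 9.60
56 dx -0.560 dz 0.417 wy 11.20
64 dx -0.600 dz 0.510 wy 12.80
72 dx -0.627 dz 0.607 wy 14.40
80 dx -0.640 dz 0.708 wy 16.00
88 dx -0.638 dz 0.809 wy 17.60
```

drive_tool --rows '[{"dx":-0.05,"dy":0,"dz":0.04,"wx":0,"wy":0.8,"wz":0,"hand":5},{"dx":-0.099,"dy":0,"dz":0.049,"wx":0,"wy":1.6,"wz":0,"hand":5},{"dx":-0.195,"dy":0,"dz":0.081,"wx":0,"wy":3.2,"wz":0,"hand":5},{"dx":-0.286,"dy":0,"dz":0.126,"wx":0,"wy":4.8,"wz":0,"hand":5},{"dx":-0.369,"dy":0,"dz":0.184,"wx":0,"wy":6.4,"wz":0,"hand":5}]'

```text
clock: 13.1
eef_pos: [0.6317, -0.0095, 0.1969]
tool_rot: [0.08, 0.917, -0.035, 0.388]
ft_force: [22.4, -4.1, -24.0]
grip_width: 0.013
grasp_force: 59.9
```

drive_tool --rows '[{"dx":-0.095,"dy":0,"dz":0.068,"wx":0,"wy":1.6,"wz":0,"hand":5},{"dx":-0.187,"dy":0,"dz":0.1,"wx":0,"wy":3.2,"wz":0,"hand":5},{"dx":-0.273,"dy":0,"dz":0.144,"wx":0,"wy":4.8,"wz":0,"hand":5},{"dx":-0.353,"dy":0,"dz":0.199,"wx":0,"wy":6.4,"wz":0,"hand":5},{"dx":-0.424,"dy":0,"dz":0.265,"wx":0,"wy":8.0,"wz":0,"hand":5},{"dx":-0.485,"dy":0,"dz":0.34,"wx":0,"wy":9.6,"wz":0,"hand":5}]'

```text
clock: 13.7
eef_pos: [0.6602, -0.0147, 0.2023]
tool_rot: [0.086, 0.996, -0.004, 0.018]
ft_force: [0.6, -3.5, -23.5]
grip_width: 0.0129
grasp_force: 59.4
```

Run:
```python
from m import *
o=bot.get_obs();R0=R.from_quat(o['tool_rot']).as_matrix();z=R0[:,2]
print('phi',np.degrees(np.arctan2(z@VX,-z[2])),'rel',(o['eef_pos']-C)@np.c_[VX,VY,[0,0,1]],o['joint_pos'].round(2),o['ft_torque'])
w=bot.camera('wrist');marks(w,C,o)
```

```text
phi 2.0340187015812634 rel [ 0.00634435 -0.00068938  0.033269  ] [-0.02  0.55  0.42  1.41 -0.01  0.16] [-0.49225792  0.16715484  0.32528644]
marks [(np.float64(-66.0), 93), (np.float64(-33.5), 138), (np.float64(-6.0), 20), (np.float64(-3.5), 76), (np.float64(1.0), 7), (np.float64(16.0), 23), (np.float64(17.5), 38), (np.float64(24.5), 103)]
```

drive_tool --rows '[{"dx":-0.03,"dy":0,"dz":0.0,"wx":0,"wy":0.5,"wz":0,"hand":5},{"dx":-0.03,"dy":0,"dz":0.0,"wx":0,"wy":0.5,"wz":0,"hand":5},{"dx":-0.03,"dy":0,"dz":0,"wx":0,"wy":0.5,"wz":0,"hand":60},{"dx":-0.03,"dy":0,"dz":0,"wx":0,"wy":0.5,"wz":0,"hand":60},{"dx":-0.03,"dy":0,"dz":0,"wx":0,"wy":0.5,"wz":0,"hand":60},{"dx":-0.03,"dy":0,"dz":-0.3,"wx":0,"wy":0.5,"wz":0,"hand":60},{"dx":-0.03,"dy":0,"dz":-0.9,"wx":0,"wy":0.5,"wz":0,"hand":60},{"dx":-0.03,"dy":0,"dz":-1.5,"wx":0,"wy":0.5,"wz":0,"hand":60}]'

```text
clock: 14.55
eef_pos: [0.6644, -0.0122, 0.2798]
tool_rot: [0.086, 0.996, 0.0, 0.005]
ft_force: [0.9, -0.1, 1.0]
grip_width: 0.0599
grasp_force: 0.0
```

Run:
```python
from m import *
o=bot.get_obs();R0=R.from_quat(o['tool_rot']).as_matrix();z=R0[:,2]
print(o['clock'],'phi',np.degrees(np.arctan2(z@VX,-z[2])),o['eef_pos'])
for i in range(2):
    o=bot.get_obs();w=bot.camera('wrist');print(o['clock']);marks(w,C,o)
ys=np.arange(-.02,.0201,.001);a=rimimg(w,C,o,ys)
for lo,hi in [(-78,-65),(-45,-25),(-15,5)]:
    print(lo,np.median(a[:,(PS>lo)&(PS<hi)],1).astype(int).tolist())
s=bot.camera('side');cv2.imwrite('pics/s_1.png',s[:,:,::-1])
```

```text
14.55 phi 0.5294271190691189 [ 0.66439888 -0.01224414  0.27976804]
14.55
marks [(np.float64(-116.0), 56), (np.float64(-70.5), 63), (np.float64(-37.0), 86), (np.float64(-6.0), 95), (np.float64(24.0), 60)]
14.6
marks [(np.float64(-67.0), 50), (np.float64(-34.0), 75), (np.float64(-4.0), 125), (np.float64(25.0), 98)]
-78 [145, 145, 146, 148, 146, 145, 145, 144, 143, 143, 145, 144, 143, 140, 155, 152, 154, 155, 155, 156, 157, 155, 154, 151, 150, 148, 150, 159, 187, 145, 146, 146, 147, 146, 147, 148, 149, 148, 149, 147, 146]
-45 [107, 106, 103, 104, 104, 95, 87, 85, 87, 81, 81, 67, 121, 165, 217, 213, 215, 215, 215, 214, 212, 213, 213, 213, 215, 213, 211, 227, 168, 79, 71, 72, 79, 80, 81, 80, 101, 140, 141, 143, 150]
-15 [122, 102, 100, 106, 108, 106, 103, 108, 108, 73, 137, 144, 145, 207, 228, 225, 225, 224, 224, 224, 223, 225, 226, 226, 226, 223, 226, 228, 143, 124, 107, 81, 137, 135, 133, 134, 136, 136, 135, 152, 132]
```

```bash
sed -i 's/PS=np.arange(-120,40,.5)/PS=np.arange(-110,90,.5)/' m.py
python3 - <<'E'
from m import *
for i in range(3):
    o=bot.get_obs();w=bot.camera('wrist');print(o['clock'],o['eef_pos'].round(4));marks(w,C,o)
cv2.imwrite('pics/w3.png',w[:,:,::-1])
E
```

```text
14.7 [ 0.6663 -0.0124  0.2824]
marks [(np.float64(-63.5), 60), (np.float64(-31.0), 110), (np.float64(-1.0), 83), (np.float64(28.0), 72), (np.float64(55.5), 13), (np.float64(77.0), 11), (np.float64(80.0), 7)]
14.75 [ 0.6656 -0.0125  0.2799]
marks [(np.float64(-63.0), 41), (np.float64(-30.0), 108), (np.float64(0.0), 75), (np.float64(29.0), 73), (np.float64(54.0), 15), (np.float64(78.5), 13)]
14.8 [ 0.665  -0.0125  0.278 ]
marks [(np.float64(-60.5), 46), (np.float64(-28.5), 99), (np.float64(1.0), 73), (np.float64(30.0), 58), (np.float64(50.0), 13), (np.float64(52.0), 14), (np.float64(54.0), 15), (np.float64(78.0), 13), (np.float64(81.0), 13)]
```

drive_tool --rows '[{"dx":0,"dy":0,"dz":0,"wx":0,"wy":0,"wz":0,"hand":60},{"dx":0,"dy":0,"dz":0,"wx":0,"wy":0,"wz":0,"hand":60},{"dx":0,"dy":0,"dz":0,"wx":0,"wy":0,"wz":0,"hand":60},{"dx":0,"dy":0,"dz":0,"wx":0,"wy":0,"wz":0,"hand":60},{"dx":0,"dy":0,"dz":0,"wx":0,"wy":0,"wz":0,"hand":60}]'

```text
clock: 15.35
eef_pos: [0.665, -0.0131, 0.2753]
tool_rot: [0.086, 0.996, -0.0, 0.002]
ft_force: [0.5, 0.6, 1.0]
grip_width: 0.0601
grasp_force: 0.0
```

Run:
```python
from m import *
for i in range(2):
    o=bot.get_obs();w=bot.camera('wrist');print(o['clock'],o['eef_pos'].round(4));marks(w,C,o)
cv2.imwrite('pics/w4.png',w[:,:,::-1])
```

```text
15.35 [ 0.665  -0.0131  0.2753]
marks [(np.float64(-56.0), 48), (np.float64(-24.5), 116), (np.float64(5.5), 89), (np.float64(34.0), 81), (np.float64(52.0), 27), (np.float64(80.5), 28)]
15.4 [ 0.665  -0.0131  0.2754]
marks [(np.float64(-55.5), 50), (np.float64(-24.5), 102), (np.float64(5.5), 95), (np.float64(34.0), 52), (np.float64(52.0), 26), (np.float64(80.0), 25)]
```

```bash
cat >> m.py <<'E'
def facep(im,o):
    u=cv2.cvtColor(unwrap('side',im,C+np.array([-.001,-.003,0]),o,'face'),cv2.COLOR_RGB2GRAY).astype(float)
    u=u-cv2.GaussianBlur(u,(0,0),6); return u  # rows r=14..52mm, cols psi -180..179
def facerot(a,b):
    A=a[8:36];B=b[8:36];v=np.r_[80:300] # psi -100..120 visible
    out=[]
    for k in range(360):
        S=np.roll(A,k,1); m=np.zeros(360,bool);m[v]=1; mm=m&np.roll(m,k)
        if mm.sum()<60: out.append(-1);continue
        out.append(np.corrcoef(S[:,mm].ravel(),B[:,mm].ravel())[0,1])
    out=np.array(out); pk,_=find_peaks(np.r_[out,out[:5]],height=.15); 
    return sorted([(round(out[p%360],2),int(p)) for p in pk],reverse=True)[:6]
E
python3 - <<'E'
from m import *
s=bot.camera('side');cv2.imwrite('pics/s_2.png',s[:,:,::-1]);o=bot.get_obs()
w=bot.camera('wrist');print(o['clock']);marks(w,C,o)
c0=cv2.imread('pics/s_c.png')[:,:,::-1].copy()
A=facep(c0,o);B=facep(s,o)
print(facerot(A,B))
# dark line score along psi at r 40..50mm
for X in (A,B):
    l=X[24:37].mean(0); i=np.argsort(l)[:12]; print(sorted((i-180).tolist()),l[i].round(1)[:3])
    h=X[12:22].mean(0); pk,_=find_peaks(-h,height=4,distance=15); print('holes',[(int(p-180),round(h[p])) for p in pk])
E
```

```text
15.5
marks [(np.float64(-55.5), 52), (np.float64(-24.0), 106), (np.float64(5.5), 98), (np.float64(34.5), 48), (np.float64(52.5), 29), (np.float64(79.5), 28)]
[(np.float64(0.72), 22), (np.float64(0.68), 331), (np.float64(0.24), 122), (np.float64(0.21), 282), (np.float64(0.2), 71)]
[-164, -163, -162, -21, -20, -19, -18, 165, 166, 167, 168, 169] [-6.6 -6.4 -5.7]
holes [(-98, -8), (-45, -16), (4, -13)]
[-164, -163, -162, 128, 129, 130, 131, 166, 167, 168, 169, 170] [-6.5 -6.  -5.6]
holes [(-159, -5), (-72, -13), (-24, -17), (28, -8)]
```

Run:
```python
from h import *
for phi,r in [(25,.12),(50,.12),(72,.115)]:
    P,Rt=tcp_rotor(C,phi,r,RY);print(phi,r,P,delta(P,Rt))
```

```text
25 0.12 [ 0.60738585 -0.00478067  0.27050647] (array([ 1.165, -0.033,  0.097]), array([ 1.000e-03, -4.943e+00,  2.200e-02]))
50 0.12 [0.56950647 0.00189849 0.24099221] (array([ 1.937, -0.032,  0.683]), array([ 6.000e-03, -9.943e+00,  2.100e-02]))
72 0.115 [0.55378296 0.00467097 0.20206482] (array([ 2.26 , -0.031,  1.46 ]), array([ 1.1000e-02, -1.4343e+01,  2.1000e-02]))
```

drive_tool --rows '[{"dx":0.39,"dy":-0.01,"dz":0,"wx":0,"wy":-1.65,"wz":0.02,"hand":60},{"dx":0.78,"dy":-0.02,"dz":0.03,"wx":0,"wy":-3.3,"wz":0.02,"hand":60},{"dx":1.16,"dy":-0.03,"dz":0.1,"wx":0,"wy":-4.94,"wz":0.02,"hand":60},{"dx":1.44,"dy":-0.03,"dz":0.27,"wx":0,"wy":-6.6,"wz":0.02,"hand":60},{"dx":1.7,"dy":-0.03,"dz":0.46,"wx":0,"wy":-8.25,"wz":0.02,"hand":60},{"dx":1.94,"dy":-0.03,"dz":0.68,"wx":0,"wy":-9.94,"wz":0.02,"hand":60},{"dx":2.08,"dy":-0.03,"dz":0.93,"wx":0,"wy":-11.6,"wz":0.02,"hand":60},{"dx":2.19,"dy":-0.03,"dz":1.2,"wx":0,"wy":-13.2,"wz":0.02,"hand":60},{"dx":2.26,"dy":-0.03,"dz":1.46,"wx":0,"wy":-14.34,"wz":0.02,"hand":50},{"dx":2.26,"dy":-0.03,"dz":1.46,"wx":0,"wy":-14.34,"wz":0.02,"hand":40},{"dx":2.26,"dy":-0.03,"dz":1.46,"wx":0,"wy":-14.34,"wz":0.02,"hand":40}]'

```text
clock: 16.65
eef_pos: [0.5718, 0.0093, 0.2127]
tool_rot: [0.074, 0.833, -0.052, 0.546]
ft_force: [2.3, -0.4, -0.5]
grip_width: 0.0402
grasp_force: 0.0
```

Run:
```python
from m import *
o=bot.get_obs();w=bot.camera('wrist');print(o['clock']);marks(w,C,o)
P,Rt=tcp_rotor(C,72,.044,RY);print(delta(P,Rt,o))
ys=np.arange(-.02,.0201,.001);a=rimimg(w,C,o,ys)
print(np.median(a[:,(PS>-45)&(PS<-30)],1).astype(int).tolist())
```

```text
16.65
marks [(np.float64(-108.5), 15), (np.float64(-80.5), 19), (np.float64(-79.5), 23), (np.float64(-48.5), 23), (np.float64(51.0), 16), (np.float64(52.0), 17)]
(array([ 0.193, -0.145,  1.189]), array([-0.085, -1.104,  0.037]))
[159, 159, 158, 158, 157, 157, 156, 156, 157, 158, 158, 158, 143, 205, 245, 241, 240, 240, 240, 241, 241, 241, 241, 240, 240, 234, 238, 247, 172, 157, 160, 160, 161, 161, 163, 163, 160, 156, 161, 161, 162]
```

drive_tool --rows '[{"dx":0.19,"dy":-0.145,"dz":0.1,"wx":-0.08,"wy":-1.1,"wz":0.04,"hand":40},{"dx":0.19,"dy":-0.145,"dz":0.1,"wx":-0.08,"wy":-1.1,"wz":0.04,"hand":40},{"dx":0.19,"dy":-0.145,"dz":0.6,"wx":-0.08,"wy":-1.1,"wz":0.04,"hand":40},{"dx":0.19,"dy":-0.145,"dz":0.95,"wx":-0.08,"wy":-1.1,"wz":0.04,"hand":40},{"dx":0.19,"dy":-0.145,"dz":1.19,"wx":-0.08,"wy":-1.1,"wz":0.04,"hand":40},{"dx":0.19,"dy":-0.145,"dz":1.19,"wx":-0.08,"wy":-1.1,"wz":0.04,"hand":30},{"dx":0.19,"dy":-0.145,"dz":1.19,"wx":-0.08,"wy":-1.1,"wz":0.04,"hand":30}]'

```text
clock: 17.4
eef_pos: [0.6228, -0.0065, 0.1818]
tool_rot: [0.071, 0.806, -0.051, 0.585]
ft_force: [0.2, 0.4, 0.3]
grip_width: 0.0301
grasp_force: 0.0
```

Run:
```python
from m import *
o=bot.get_obs();w=bot.camera('wrist');print(o['clock']);marks(w,C,o)
P,Rt=tcp_rotor(C,72,.044,RY);print(delta(P,Rt,o))
ys=np.arange(-.02,.0201,.001);a=rimimg(w,C,o,ys)
print(np.median(a[:,(PS>-45)&(PS<-30)],1).astype(int).tolist())
s=bot.camera('side'); B=facep(s,o);l=B[24:37].mean(0); i=np.argsort(l)[:12]; print(sorted((i-180).tolist()))
```

```text
17.4
marks [(np.float64(-80.0), 95), (np.float64(-71.5), 8), (np.float64(-48.5), 138), (np.float64(19.5), 137), (np.float64(59.5), 9), (np.float64(67.0), 91)]
(array([ 0.047, -0.019, -0.035]), array([ 0.001, -0.019, -0.015]))
[42, 48, 47, 74, 181, 184, 186, 185, 187, 185, 187, 188, 186, 223, 242, 241, 241, 241, 241, 242, 242, 243, 241, 241, 242, 236, 237, 244, 220, 182, 182, 182, 185, 185, 187, 184, 183, 186, 187, 177, 34]
[-165, -164, -163, -162, 129, 130, 131, 166, 167, 168, 169, 170]
```

Run:
```python
import numpy as np
for a in list(range(8,73,8))+[76]:
    t=np.radians(a);print(a,'dx %.3f dz %.3f wy %.2f'%(-.047*(np.cos(t)-1)-.66*np.sin(t),.04+.047*np.sin(t)-.66*(np.cos(t)-1),a/5))
```

```text
8 dx -0.091 dz 0.053 wy 1.60
16 dx -0.180 dz 0.079 wy 3.20
24 dx -0.264 dz 0.116 wy 4.80
32 dx -0.343 dz 0.165 wy 6.40
40 dx -0.413 dz 0.225 wy 8.00
48 dx -0.475 dz 0.293 wy 9.60
56 dx -0.526 dz 0.370 wy 11.20
64 dx -0.567 dz 0.453 wy 12.80
72 dx -0.595 dz 0.541 wy 14.40
76 dx -0.605 dz 0.586 wy 15.20
```

drive_tool --rows '[{"dx":0,"dy":0,"dz":0,"wx":0,"wy":0,"wz":0,"hand":16},{"dx":0,"dy":0,"dz":0.02,"wx":0,"wy":0,"wz":0,"hand":5},{"dx":0,"dy":0,"dz":0.04,"wx":0,"wy":0,"wz":0,"hand":5},{"dx":0,"dy":0,"dz":0.04,"wx":0,"wy":0,"wz":0,"hand":5}]'

```text
clock: 17.9
eef_pos: [0.6221, -0.0075, 0.1816]
tool_rot: [0.071, 0.806, -0.052, 0.585]
ft_force: [-20.2, 1.4, 10.5]
grip_width: 0.0136
grasp_force: 60.0
```

drive_tool --rows '[{"dx":-0.045,"dy":0,"dz":-0.015,"wx":0,"wy":0.8,"wz":0,"hand":5},{"dx":-0.091,"dy":0,"dz":-0.007,"wx":0,"wy":1.6,"wz":0,"hand":5},{"dx":-0.18,"dy":0,"dz":0.019,"wx":0,"wy":3.2,"wz":0,"hand":5},{"dx":-0.264,"dy":0,"dz":0.056,"wx":0,"wy":4.8,"wz":0,"hand":5},{"dx":-0.343,"dy":0,"dz":0.105,"wx":0,"wy":6.4,"wz":0,"hand":5},{"dx":-0.413,"dy":0,"dz":0.165,"wx":0,"wy":8,"wz":0,"hand":5},{"dx":-0.475,"dy":0,"dz":0.233,"wx":0,"wy":9.6,"wz":0,"hand":5},{"dx":-0.526,"dy":0,"dz":0.31,"wx":0,"wy":11.2,"wz":0,"hand":5},{"dx":-0.567,"dy":0,"dz":0.393,"wx":0,"wy":12.8,"wz":0,"hand":5},{"dx":-0.595,"dy":0,"dz":0.481,"wx":0,"wy":14.4,"wz":0,"hand":5},{"dx":-0.605,"dy":0,"dz":0.526,"wx":0,"wy":15.2,"wz":0,"hand":5},{"dx":-0.605,"dy":0,"dz":0.526,"wx":0,"wy":15.2,"wz":0,"hand":5},{"dx":-0.605,"dy":0,"dz":0.526,"wx":0,"wy":15.2,"wz":0,"hand":5},{"dx":-0.605,"dy":0,"dz":0.526,"wx":0,"wy":15.2,"wz":0,"hand":5}]'

```text
clock: 19.3
eef_pos: [0.6582, -0.0143, 0.1983]
tool_rot: [0.088, 0.995, 0.002, -0.038]
ft_force: [-1.9, -4.3, -7.1]
grip_width: 0.0134
grasp_force: 66.5
```

Run:
```python
from m import *
o=bot.get_obs();R0=R.from_quat(o['tool_rot']).as_matrix();z=R0[:,2]
print('phi',np.degrees(np.arctan2(z@VX,-z[2])),'rel',(o['eef_pos']-C)@np.c_[VX,VY,[0,0,1]],o['joint_pos'].round(2))
```

```text
phi -4.390787273058362 rel [ 0.00437135 -0.00059519  0.02927608] [-0.03  0.65  0.59  1.58  0.01  0.15]
```

drive_tool --rows '[{"dx":0,"dy":0,"dz":0,"wx":0,"wy":0,"wz":0,"hand":60},{"dx":0,"dy":0,"dz":0,"wx":0,"wy":0,"wz":0,"hand":60},{"dx":0,"dy":0,"dz":0,"wx":0,"wy":0,"wz":0,"hand":60},{"dx":0,"dy":0,"dz":-0.3,"wx":0,"wy":0,"wz":0,"hand":60},{"dx":0,"dy":0,"dz":-0.9,"wx":0,"wy":-0.4,"wz":0,"hand":60},{"dx":-0.01,"dy":0,"dz":-1.55,"wx":0,"wy":-0.92,"wz":0,"hand":60},{"dx":-0.01,"dy":0,"dz":-1.55,"wx":0,"wy":-0.92,"wz":0,"hand":60},{"dx":-0.01,"dy":0,"dz":-1.55,"wx":0,"wy":-0.92,"wz":0,"hand":60},{"dx":-0.01,"dy":0,"dz":-1.55,"wx":0,"wy":-0.92,"wz":0,"hand":60},{"dx":-0.01,"dy":0,"dz":-1.55,"wx":0,"wy":-0.92,"wz":0,"hand":60}]'

```text
clock: 20.3
eef_pos: [0.6638, -0.0137, 0.2776]
tool_rot: [0.087, 0.996, 0.0, 0.004]
ft_force: [-0.8, -0.2, -0.1]
grip_width: 0.0598
grasp_force: 0.0
```

Run:
```python
from m import *
o=bot.get_obs();w=bot.camera('wrist');print(o['clock'],o['eef_pos']);marks(w,C,o)
s=bot.camera('side');cv2.imwrite('pics/s_3.png',s[:,:,::-1])
```

```text
20.3 [ 0.66381791 -0.013713    0.27760699]
marks [(np.float64(-61.0), 43), (np.float64(-29.0), 104), (np.float64(0.5), 115), (np.float64(29.5), 59), (np.float64(49.5), 17), (np.float64(51.0), 17), (np.float64(53.0), 18), (np.float64(78.5), 22)]
```

drive_tool --rows '[{"dx":0,"dy":0,"dz":0,"wx":0,"wy":0,"wz":0,"hand":60},{"dx":0,"dy":0,"dz":0,"wx":0,"wy":0,"wz":0,"hand":60},{"dx":0,"dy":0,"dz":0,"wx":0,"wy":0,"wz":0,"hand":60},{"dx":0,"dy":0,"dz":0,"wx":0,"wy":0,"wz":0,"hand":60},{"dx":0,"dy":0,"dz":0,"wx":0,"wy":0,"wz":0,"hand":60},{"dx":0,"dy":0,"dz":0,"wx":0,"wy":0,"wz":0,"hand":60},{"dx":0,"dy":0,"dz":0,"wx":0,"wy":0,"wz":0,"hand":60},{"dx":0,"dy":0,"dz":0,"wx":0,"wy":0,"wz":0,"hand":60}]'

```text
clock: 21.2
eef_pos: [0.6643, -0.0138, 0.2784]
tool_rot: [0.087, 0.996, 0.0, 0.005]
ft_force: [-0.2, -0.8, 0.4]
grip_width: 0.0601
grasp_force: 0.0
```

Run:
```python
from m import *
o=bot.get_obs();w=bot.camera('wrist');print(o['clock'],o['eef_pos']);marks(w,C,o);cv2.imwrite('pics/w5.png',w[:,:,::-1])
s=bot.camera('side');cv2.imwrite('pics/s_4.png',s[:,:,::-1])
r=lambda f:cv2.imread(f)[:,:,::-1].copy()
F={k:facep(r(f'pics/{k}.png'),o) for k in ['s_c','s_2','s_3','s_4']}
for k in F:
    l=F[k][24:37].mean(0); i=np.argsort(l)[:12]; h=F[k][12:22].mean(0); pk,_=find_peaks(-h,height=4,distance=15)
    print(k,sorted((i-180).tolist()),'holes',[(int(p-180),round(h[p])) for p in pk])
for a,b in [('s_c','s_2'),('s_2','s_3'),('s_2','s_4'),('s_3','s_4')]: print(a,b,facerot(F[a],F[b])[:4])
```

```text
21.2 [ 0.6643499  -0.013836    0.27844022]
marks [(np.float64(-62.5), 68), (np.float64(-30.0), 117), (np.float64(0.5), 67), (np.float64(28.5), 64), (np.float64(50.0), 17), (np.float64(51.0), 17), (np.float64(53.0), 19), (np.float64(78.5), 17), (np.float64(80.5), 16), (np.float64(82.0), 15)]
s_c [-164, -163, -162, -21, -20, -19, -18, 165, 166, 167, 168, 169] holes [(-98, -8), (-45, -16), (4, -13)]
s_2 [-164, -163, -162, 128, 129, 130, 131, 166, 167, 168, 169, 170] holes [(-159, -5), (-72, -13), (-24, -17), (28, -8)]
s_3 [-165, -164, -163, -162, -161, 121, 122, 166, 167, 168, 169, 170] holes [(-78, -11), (-28, -16), (23, -9)]
s_4 [-164, -163, -162, -161, 122, 123, 166, 167, 168, 169, 170, 171] holes [(-79, -11), (-27, -16), (22, -10)]
s_c s_2 [(np.float64(0.72), 22), (np.float64(0.68), 331), (np.float64(0.24), 122), (np.float64(0.21), 282)]
s_2 s_3 [(np.float64(0.93), 356), (np.float64(0.45), 46), (np.float64(0.37), 306), (np.float64(0.23), 95)]
s_2 s_4 [(np.float64(0.93), 355), (np.float64(0.48), 46), (np.float64(0.36), 306), (np.float64(0.23), 95)]
s_3 s_4 [(np.float64(0.95), 360), (np.float64(0.44), 50), (np.float64(0.41), 310), (np.float64(0.25), 260)]
```

Run:
```python
from m import *
o=bot.get_obs();r=lambda f:cv2.imread(f)[:,:,::-1].copy()
for k in ['s_c','s_2','s_4']:
    F=facep(r(f'pics/{k}.png'),o);print(k,F[24:34].mean(0)[280:340:2].round(1).tolist())
s2,s4,sc=[cv2.resize(r(f'pics/{k}.png')[205:260,315:390],(400,293),interpolation=cv2.INTER_CUBIC) for k in ['s_2','s_4','s_c']]
z=np.zeros((586,800,3),np.uint8);z[:293,:400]=sc;z[:293,400:]=s2;z[293:,:400]=s4
w=r('pics/w5.png');z[293:,400:]=cv2.resize(w[90:270,190:360],(400,293),interpolation=cv2.INTER_CUBIC)
z=cv2.convertScaleAbs(z,alpha=1.6,beta=-30);cv2.imwrite('pics/v5.png',z[:,:,::-1])
```

```text
s_c [-5.8, -6.2, -5.6, -4.7, -4.6, -4.5, -4.3, -3.4, -3.1, -3.6, -3.1, -2.3, -1.0, -0.5, -0.6, -0.0, 0.2, 0.6, 0.2, 0.2, 0.2, 0.7, 2.3, 4.4, 3.5, 3.4, 2.9, 1.5, 1.0, 0.5]
s_2 [-4.6, -4.6, -4.3, -4.1, -4.2, -4.2, -4.2, -4.5, -3.5, -2.4, -1.3, -0.3, -0.1, -2.4, -6.1, -7.0, -4.7, -1.7, 0.0, 0.8, 0.8, 0.8, 2.1, 3.4, 3.5, 3.6, 2.3, 1.6, -0.0, 0.3]
s_4 [-4.8, -4.3, -4.9, -4.7, -3.9, -4.1, -4.4, -4.6, -4.4, -3.8, -2.5, -2.8, -2.2, -2.0, -1.2, -1.2, 0.0, 0.3, 0.0, 0.3, 0.6, 1.3, 2.1, 2.5, 2.2, 1.2, 0.3, -0.5, 0.9, 2.1]
```

View pics/v5.png

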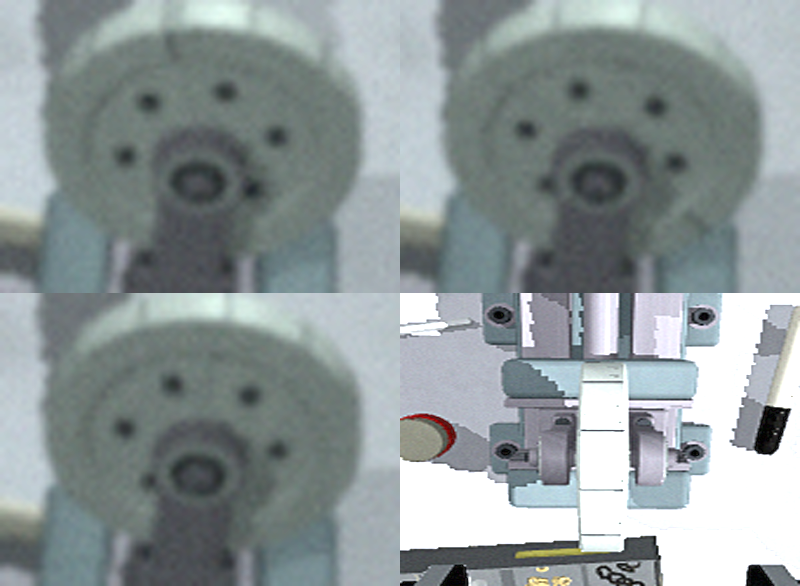

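Run:
```python
from h import *
for phi,r in [(12,.11),(12,.045)]:
    P,Rt=tcp_rotor(C,phi,r,RY);print(phi,r,P,delta(P,Rt))
```

```text
12 0.11 [ 0.63311519 -0.00931744  0.26877106] (array([ 0.632, -0.02 ,  0.187]), array([ 1.200e-02, -2.292e+00, -1.000e-03]))
12 0.045 [ 0.64642414 -0.01166417  0.20519146] (array([ 0.374, -0.021,  1.461]), array([ 1.200e-02, -2.292e+00, -1.000e-03]))
```

drive_tool --rows '[{"dx":0.32,"dy":-0.01,"dz":0.1,"wx":0,"wy":-1.2,"wz":0,"hand":50},{"dx":0.63,"dy":-0.02,"dz":0.19,"wx":0,"wy":-2.3,"wz":0,"hand":50},{"dx":0.63,"dy":-0.02,"dz":0.19,"wx":0,"wy":-2.3,"wz":0,"hand":50},{"dx":0.55,"dy":-0.02,"dz":0.6,"wx":0,"wy":-2.3,"wz":0,"hand":50},{"dx":0.46,"dy":-0.02,"dz":1.03,"wx":0,"wy":-2.3,"wz":0,"hand":45},{"dx":0.37,"dy":-0.02,"dz":1.46,"wx":0,"wy":-2.3,"wz":0,"hand":40},{"dx":0.37,"dy":-0.02,"dz":1.46,"wx":0,"wy":-2.3,"wz":0,"hand":40},{"dx":0.37,"dy":-0.02,"dz":1.46,"wx":0,"wy":-2.3,"wz":0,"hand":30},{"dx":0.37,"dy":-0.02,"dz":1.46,"wx":0,"wy":-2.3,"wz":0,"hand":30}]'

```text
clock: 22.2
eef_pos: [0.6474, -0.0116, 0.207]
tool_rot: [0.087, 0.991, -0.009, 0.106]
ft_force: [0.6, -0.1, -0.2]
grip_width: 0.0296
grasp_force: 0.0
```

```bash
cat >> m.py <<'E'
def phi(o):
    z=R.from_quat(o['tool_rot']).as_matrix()[:,2]; return np.degrees(np.arctan2(z@VX,-z[2]))
E
python3 - <<'E'
from m import *
o=bot.get_obs();w=bot.camera('wrist');print(o['clock'],phi(o),o['ft_force']);marks(w,C,o)
P,Rt=tcp_rotor(C,12,.045,RY);print(delta(P,Rt))
ys=np.arange(-.02,.0201,.001);a=rimimg(w,C,o,ys)
print(np.median(a[:,(PS>-55)&(PS<-38)],1).astype(int).tolist())
s=bot.camera('side');s4=cv2.imread('pics/s_4.png')[:,:,::-1].copy();print(facerot(facep(s4,o),facep(s,o))[:2])
E
```

```text
22.2 12.17149896753575 [ 0.5718666  -0.12792875 -0.19858588]
marks [(np.float64(-96.5), 23), (np.float64(-60.0), 109), (np.float64(-29.0), 110), (np.float64(-15.0), 18), (np.float64(-12.0), 13), (np.float64(-5.5), 39), (np.float64(1.0), 106), (np.float64(25.5), 12), (np.float64(30.0), 21), (np.float64(41.5), 6), (np.float64(42.5), 8), (np.float64(44.5), 7), (np.float64(57.5), 19), (np.float64(63.0), 12)]
(array([ 0.029, -0.005,  0.034]), array([ 0.017,  0.04 , -0.002]))
[102, 99, 110, 113, 105, 96, 96, 96, 95, 93, 79, 73, 67, 155, 211, 210, 212, 213, 214, 212, 214, 215, 216, 217, 216, 210, 210, 217, 224, 68, 76, 82, 83, 82, 82, 80, 101, 119, 112, 107, 104]
[(np.float64(0.9), 360), (np.float64(0.4), 310)]
```

Rotor undisturbed (still at the second stop). Close the fingers.

drive_tool --rows '[{"dx":0,"dy":0,"dz":0,"wx":0,"wy":0,"wz":0,"hand":16},{"dx":0,"dy":0,"dz":0,"wx":0,"wy":0,"wz":0,"hand":5},{"dx":0,"dy":0,"dz":0,"wx":0,"wy":0,"wz":0,"hand":5},{"dx":0,"dy":0,"dz":0,"wx":0,"wy":0,"wz":0,"hand":5}]'

```text
clock: 22.7
eef_pos: [0.6471, -0.0122, 0.2067]
tool_rot: [0.087, 0.991, -0.009, 0.106]
ft_force: [-3.0, -1.5, 5.4]
grip_width: 0.0105
grasp_force: 59.0
```

Run:
```python
from m import *
o=bot.get_obs();w=bot.camera('wrist');print(o['clock'],phi(o),o['ft_force']);marks(w,C,o)
s=bot.camera('side');s4=cv2.imread('pics/s_4.png')[:,:,::-1].copy();print(facerot(facep(s4,o),facep(s,o))[:2])
for a in (7,14,21,27.5):
    t=np.radians(-a);print(a,'dx %.3f dz %.3f wy %.2f'%(-.029*(np.cos(t)-1)-.76*np.sin(t),.029*np.sin(t)-.76*(np.cos(t)-1),-a/5))
```

```text
22.7 12.1692095326097 [-2.99293761 -1.53955958  5.44052784]
marks [(np.float64(-98.5), 28), (np.float64(-60.0), 88), (np.float64(-29.0), 109), (np.float64(-27.0), 14), (np.float64(-19.5), 17), (np.float64(0.5), 51), (np.float64(26.0), 68), (np.float64(31.0), 18), (np.float64(38.5), 8), (np.float64(39.5), 8), (np.float64(40.5), 10), (np.float64(43.0), 8), (np.float64(46.5), 9), (np.float64(50.0), 7), (np.float64(56.0), 17), (np.float64(62.0), 75), (np.float64(84.0), 7)]
[(np.float64(0.95), 360), (np.float64(0.43), 310)]
7 dx 0.093 dz 0.002 wy -1.40
14 dx 0.185 dz 0.016 wy -2.80
21 dx 0.274 dz 0.040 wy -4.20
27.5 dx 0.354 dz 0.072 wy -5.50
```

drive_tool --rows '[{"dx":0.046,"dy":0,"dz":0,"wx":0,"wy":-0.7,"wz":0,"hand":5},{"dx":0.093,"dy":0,"dz":0.002,"wx":0,"wy":-1.4,"wz":0,"hand":5},{"dx":0.139,"dy":0,"dz":0.008,"wx":0,"wy":-2.1,"wz":0,"hand":5},{"dx":0.185,"dy":0,"dz":0.016,"wx":0,"wy":-2.8,"wz":0,"hand":5},{"dx":0.23,"dy":0,"dz":0.026,"wx":0,"wy":-3.5,"wz":0,"hand":5},{"dx":0.274,"dy":0,"dz":0.04,"wx":0,"wy":-4.2,"wz":0,"hand":5},{"dx":0.315,"dy":0,"dz":0.055,"wx":0,"wy":-4.85,"wz":0,"hand":5},{"dx":0.354,"dy":0,"dz":0.072,"wx":0,"wy":-5.5,"wz":0,"hand":5},{"dx":0.354,"dy":0,"dz":0.072,"wx":0,"wy":-5.5,"wz":0,"hand":5},{"dx":0.354,"dy":0,"dz":0.072,"wx":0,"wy":-5.5,"wz":0,"hand":5},{"dx":0.354,"dy":0,"dz":0.072,"wx":0,"wy":-5.5,"wz":0,"hand":5},{"dx":0.354,"dy":0,"dz":0.072,"wx":0,"wy":-5.5,"wz":0,"hand":5}]'

```text
clock: 24.0
eef_pos: [0.6309, -0.0092, 0.2008]
tool_rot: [0.082, 0.937, -0.029, 0.339]
ft_force: [-9.8, -1.1, 11.7]
grip_width: 0.0101
grasp_force: 66.6
```

Run:
```python
from m import *
o=bot.get_obs();w=bot.camera('wrist');print(o['clock'],phi(o),o['ft_force'],o['grasp_force']);marks(w,C,o)
s=bot.camera('side');cv2.imwrite('pics/s_5.png',s[:,:,::-1]);r=lambda k:cv2.imread(f'pics/{k}.png')[:,:,::-1].copy()
F=facep(s,o);print('s4',facerot(facep(r('s_4'),o),F)[:3],'s2',facerot(facep(r('s_2'),o),F)[:3])
l=F[24:34].mean(0);print(l[290:360:3].round(1).tolist())
h=F[12:22].mean(0); pk,_=find_peaks(-h,height=4,distance=15);print('holes',[(int(p-180),round(h[p])) for p in pk])
```

```text
24.0 39.779339640316316 [-9.81874064 -1.10076956 11.71066584] 66.61654829978943
marks [(np.float64(-86.0), 90), (np.float64(-58.0), 14), (np.float64(-55.5), 82), (np.float64(-34.5), 7), (np.float64(-29.5), 32), (np.float64(-25.0), 79), (np.float64(3.5), 47), (np.float64(12.0), 17), (np.float64(19.5), 16), (np.float64(29.5), 49), (np.float64(65.5), 88), (np.float64(72.5), 32)]
s4 [(np.float64(0.7), 337), (np.float64(0.67), 28), (np.float64(0.25), 76)] s2 [(np.float64(0.75), 23), (np.float64(0.61), 332), (np.float64(0.22), 72)]
[-3.6, -4.6, -3.8, -3.8, -2.4, -1.5, -0.7, 0.1, 0.5, 0.5, 0.1, 1.4, 2.8, 3.8, 3.7, -1.7, -3.5, -1.1, 0.8, -2.7, -2.3, -0.4, -0.0, 1.5]
holes [(-158, -5), (-103, -5), (-49, -15), (-1, -16)]
```

Run:
```python
from h import *
print(bot.job_done())
```

```text
the job is handed in; nothing more can be done
None
```

I clamped the stand in the vise and handed the job in with the fingers holding the rotor's rim, heavy side down. I haven't seen the verdict, and I judged the clamp only by the push on the handle (about 14 N) and by the stand not moving while I turned the rotor. The rotor came to rest 55° apart from its two sides, and I stopped it midway, at about +157° on its own scale, so the point to mark (now on top) is about 157° from the double mark. I put the error at a few degrees.

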